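# Load and close a reed test chest

## Robot

A 6-joint arm with a two-finger parallel gripper is mounted at the origin on a cart in front of the work surface, level with it; the furniture and walls round the work are solid. World frame = base frame: x ahead of the robot, y to its left, z up, the work surface at z = 0. Lengths are in m, angles in rad, forces in N, time in s.
With the tool pointing down it reaches from about 0.3 to 0.75 m from the base axis. Payload 8.5 kg.
Tool frame: the origin (TCP) lies at the very end of the fingers, on their centre line; the grasp point (between the pads) lies 19 mm behind it; z points along the fingers, y is the direction in which the jaws open and shut (so a half turn about z gives the same grasp; the last joint's range is limited). The gripper opens to 85 mm and grips with 20 to 120 N. Pads are 22 mm wide; open, the fingers measure 114 mm over their backs; the gripper's body (76 mm by 85 mm) begins 54 mm behind the grasp point. The pads swing forward as they close: fully open they stand 13 mm farther back than shut.
Start: joints at [-1.558, 0.381, 1.297, -0, 1.464, -0.215], TCP at [0.124, -0.536, 0.231] pointing down, gripper open.
Joint ranges: [-3.11, 3.11], [-0.89, 2.33], [0.22, 2.48], [-1.42, 4.56], [0.17, 2.85], [-2.88, 2.88]. Speed limits (rad/s): [2.39, 2.39, 3.14, 3.14, 3.14, 3.14].

## Interface

Orientations are given as a unit quaternion [w, x, y, z].
In Python, from rig import env gives the robot as it stands.
- The arm moves only by the tool move_arm, never from a script. Its argument "targets" is a list of rows, each a list of 5 numbers: the closure in counts, from 0 (fully open) to 255 (shut), then the shift along the tool's x, y, z in mm, then the turn about the tool's z in degrees. A call has 1 to 5 rows; each row is the pose to reach, as a shift and turn from the pose commanded when the call began, along the tool's axes at that moment; what a row does not reach only later rows make up. A row lasts 1/8 s, in which the tool goes at most 62.5 mm and 10.7 degrees, less where a joint would pass 70% of its speed; a pose out of reach is approached as far as the arm can. A call with a gripper value outside its range is refused whole. The fingers move at their own pace and stop on an object; "grip_force" is the grip in N (left out, the last holds). Time passes only in rows, so rows that repeat a pose let the fingers close. It gives the time, the measured TCP pose, the force and the opening at its end, in the units of the state.
- env.get_obs(): the state, without advancing time (a new reading comes with each control period).
- env.read_camera(name): name is "scene" or "top" or "wrist"; returns a dict with "pixels" (400x640x3 uint8, red, green, blue), "range_z" (400x640 float32, m along the optical axis (not along the pixel's ray), 0 where there is no reading), "intrinsics" (3x3 intrinsics, pixels), "T" (4x4, takes a point from camera to world coordinates). Camera axes: x right, y up, looking along -z (the intrinsics and any distortion apply to the point x, -y, -z); pixel columns grow to the right and rows downward; lengths in m; the calibration is good to about 2 mm. A picture is of the moment at which its call begins.
- env.close_job(): hands the job in, once; it reports no verdict.
The state is a dict: "clock": time; "joint_positions": joint angles; "qvel": joint speeds; "joint_torque": joint torques, N m; "tool_pos": TCP position; "eef_rot": TCP orientation; "force": force on the tool from outside, world axes, zero at the start; "moment": the same for the moment, N m; "width": finger opening in m.
Only numpy, scipy, OpenCV 4.12 (cv2) and the standard library are available. Lean on these libraries where they do the work, as an engineer would, in place of code of your own. Each camera call takes 0.05 s, during which the arm holds its last target. There are 200 camera calls.

## Task

Lay every loose reed block flat in a bay of the grey wind chest, one to a bay, then set the cover over them on its two dowels so that it sits flat. Tighten the cover's four wing screws clockwise crosswise and a little at a time: first turn each about half way, going from the first straight to the one diagonally opposite before the other two, then go round again in the same crosswise way until all four are at their stops. Last of all turn the regulator's dial until its pointer is at the brass set mark; leave the tin and the wooden pad alone.

Things in the scene. Friction and masses are not known exactly. Their poses are not given: they have to be found in the camera images.
- chest: grey wind chest fixed to the worktop, 148 x 228 x 40 mm. Origin: centre of its underside; x along the short side, y along the long side, z up. Its bed lies 40 mm above the origin. Two steel dowels of 10 mm diameter stand on the bed at x = 0, y = -89 and +89 mm, 22 mm tall with tapered tips
- cover: loose aluminium cover, 124 x 204 x 45 mm, 0.6 kg, hollow below (35 mm deep). Origin: centre of its underside; x along the short side, y along the long side. A blind 14 mm square dowel hole at x = 0, y = +-89 mm; goes on either way round. Seated, its origin is at the bed's centre (40 mm above the chest's origin), axes along the chest's. Starts on the worktop at the left
- cover_handle (a point): centre of the cover's handle, 73 mm above the cover's origin: a black bar along the cover's y axis, 14 mm thick in x, 14 mm high, 90 mm long, clear of the cover's top face by 20 mm except for two posts 36 mm either side of this point
- dial_grip (a point): on the axis of the regulator's dial, 22 mm above the fixed grey regulator box (100 x 100 x 40 mm, at the right). The dial: black disc of 44 mm diameter, 8 mm high, with an upright wing 12 mm thick, 40 mm long, its top 10 mm above this point. The point's x axis runs along the wing toward the pointer, z up
- dial_pointer (a point): tip of the steel pointer at one end of the dial's wing, 34 mm from the axis; turns with the dial
- set_mark_point (a point): inner end of the small brass set mark beside the white scale of the regulator, 34 mm from the dial's axis: the pointer tip is to come here. It differs from start to start and is out of the dial's way
- dial (a joint): angle of the dial, rad, growing clockwise seen from above; turns freely both ways (friction 0.04 N m) and stays where it is left
- bay_0 (a point): centre of the floor of one of the three open bays on the chest's bed (side by side, 52 mm apart along the chest's y): 36 mm wide in y, 80 mm long in x, between aluminium ribs only 5 mm high. A block lies in it along x. Same axes as the chest
- bay_1 (a point): centre of the floor of one of the three open bays on the chest's bed (side by side, 52 mm apart along the chest's y): 36 mm wide in y, 80 mm long in x, between aluminium ribs only 5 mm high. A block lies in it along x. Same axes as the chest
- bay_2 (a point): centre of the floor of one of the three open bays on the chest's bed (side by side, 52 mm apart along the chest's y): 36 mm wide in y, 80 mm long in x, between aluminium ribs only 5 mm high. A block lies in it along x. Same axes as the chest
- screw_a (a joint): angle of captive wing screw a of the cover, rad, clockwise (tightening) positive: 0 is loose, 1.5 is the hard stop (fully tight); about 0.05 N m of friction, stays where it is left. Wing along the cover's x axis at 0
- screw_a_grip (a point): wing of screw a, on the screw's axis at the cover's corner +x, +y (44 mm in x, 89 mm in y from its centre), 22 mm above the cover's top face. The black wing is 10 mm thick, 36 mm long, its top 10 mm above this point, and stands on a 32 mm disc whose top is 15 mm below this point. The point's x axis runs along the wing. The screw diagonally across is c
- screw_b (a joint): angle of captive wing screw b of the cover, rad, clockwise (tightening) positive: 0 is loose, 1.5 is the hard stop (fully tight); about 0.05 N m of friction, stays where it is left. Wing along the cover's x axis at 0
- screw_b_grip (a point): wing of screw b, on the screw's axis at the cover's corner +x, -y (44 mm in x, 89 mm in y from its centre), 22 mm above the cover's top face. The black wing is 10 mm thick, 36 mm long, its top 10 mm above this point, and stands on a 32 mm disc whose top is 15 mm below this point. The point's x axis runs along the wing. The screw diagonally across is d
- screw_c (a joint): angle of captive wing screw c of the cover, rad, clockwise (tightening) positive: 0 is loose, 1.5 is the hard stop (fully tight); about 0.05 N m of friction, stays where it is left. Wing along the cover's x axis at 0
- screw_c_grip (a point): wing of screw c, on the screw's axis at the cover's corner -x, -y (44 mm in x, 89 mm in y from its centre), 22 mm above the cover's top face. The black wing is 10 mm thick, 36 mm long, its top 10 mm above this point, and stands on a 32 mm disc whose top is 15 mm below this point. The point's x axis runs along the wing. The screw diagonally across is a
- screw_d (a joint): angle of captive wing screw d of the cover, rad, clockwise (tightening) positive: 0 is loose, 1.5 is the hard stop (fully tight); about 0.05 N m of friction, stays where it is left. Wing along the cover's x axis at 0
- screw_d_grip (a point): wing of screw d, on the screw's axis at the cover's corner -x, +y (44 mm in x, 89 mm in y from its centre), 22 mm above the cover's top face. The black wing is 10 mm thick, 36 mm long, its top 10 mm above this point, and stands on a 32 mm disc whose top is 15 mm below this point. The point's x axis runs along the wing. The screw diagonally across is b
- block_0_mid (a point): middle of a loose reed block: square wooden bar 20 x 20 x 70 mm with a brass plate on two opposite faces, 0.06 kg. The point's y axis runs along the bar. Starts flat on the worktop in front of the chest or to its right; 2 or 3 of the blocks are present; all are alike
- block_1_mid (a point): middle of a loose reed block: square wooden bar 20 x 20 x 70 mm with a brass plate on two opposite faces, 0.06 kg. The point's y axis runs along the bar. Starts flat on the worktop in front of the chest or to its right; 2 or 3 of the blocks are present; all are alike
- block_2_mid (a point): middle of a loose reed block: square wooden bar 20 x 20 x 70 mm with a brass plate on two opposite faces, 0.06 kg. The point's y axis runs along the bar. Starts flat on the worktop in front of the chest or to its right; 2 or 3 of the blocks are present; all are alike
- wax_tin: bystander: round tin of 67 mm diameter, 37 mm high, red with a grey lid; origin at the centre of its underside. To be left alone
- pad_block: bystander: wooden pad with rounded edges, 72 x 84 x 34 mm; origin at the centre of its underside. To be left alone
Things that resemble listed ones, but are neither listed nor needed, are in the scene too. What is shaped like the part that bears block_1_mid but black is not meant.

How it is judged:
On the way, in this order (a step that is already met when the one before it is completed fails the run):
1. every reed block that is present lies in a bay of the chest (x of block_0_mid in the frame of chest between -0.009 and 0.009 m and z of block_0_mid in the frame of chest between 0.046 and 0.054 m and angle between the y axis of each of block_0_mid, block_1_mid, block_2_mid and the x axis of chest, either way round below 0.25 rad and (y of block_0_mid in the frame of chest between -0.063 and -0.041 m or y of block_0_mid in the frame of chest between -0.011 and 0.011 m or y of block_0_mid in the frame of chest between 0.041 and 0.063 m) and x of block_1_mid in the frame of chest between -0.009 and 0.009 m and z of block_1_mid in the frame of chest between 0.046 and 0.054 m and (y of block_1_mid in the frame of chest between -0.063 and -0.041 m or y of block_1_mid in the frame of chest between -0.011 and 0.011 m or y of block_1_mid in the frame of chest between 0.041 and 0.063 m) and x of block_2_mid in the frame of chest between -0.009 and 0.009 m and z of block_2_mid in the frame of chest between 0.046 and 0.054 m and (y of block_2_mid in the frame of chest between -0.063 and -0.041 m or y of block_2_mid in the frame of chest between -0.011 and 0.011 m or y of block_2_mid in the frame of chest between 0.041 and 0.063 m)), for 0.2 s.
2. the cover is seated on the dowels, its screws still loose (horizontal distance between cover and chest below 0.005 m and z of cover in the frame of chest between 0.037 and 0.043 m and angle between cover's own z axis and vertical below 0.03 rad and angle between the x axis of cover and the x axis of chest, either way round below 0.05 rad and value of joint each of screw_a, screw_b, screw_c, screw_d below 0.3 rad), for 0.2 s.
3. all four screws are turned about half way and none is tight (value of joint screw_a between 0.4 and 1.15 rad and value of joint screw_b between 0.4 and 1.15 rad and value of joint screw_c between 0.4 and 1.15 rad and value of joint screw_d between 0.4 and 1.15 rad), for 0.1 s.
4. all four screws are at their stops (value of joint each of screw_a, screw_b, screw_c, screw_d above 1.35 rad), for 0.2 s.
5. the dial's pointer is at the set mark (horizontal distance between dial_pointer and set_mark_point below 0.005 m), for 0.2 s.
At the end, for the whole second after the job is handed in: every present block lies in a bay (within 11 mm across, 9 mm along, 0.25 rad); the cover is on the dowels, within 5 mm of its place, its underside within 3 mm of the bed, level to 0.03 rad; all four screws are beyond 1.35 rad; the pointer tip is within 5 mm of the set mark; all at rest (all of step 1 and all of step 4 and horizontal distance between cover and chest below 0.005 m and z of cover in the frame of chest between 0.037 and 0.043 m and angle between cover's own z axis and vertical below 0.03 rad and angle between the x axis of cover and the x axis of chest, either way round below 0.05 rad and horizontal distance between dial_pointer and set_mark_point below 0.005 m and linear speed of cover below 0.02 m/s); the robot touches nothing.
It fails at once if a screw is tight (beyond 1.15 rad) while another is still loose (under 0.4 rad) ((value of joint screw_a above 1.15 rad and value of joint screw_b below 0.4 rad) or (value of joint screw_a above 1.15 rad and value of joint screw_c below 0.4 rad) or (value of joint screw_a above 1.15 rad and value of joint screw_d below 0.4 rad) or (value of joint screw_b above 1.15 rad and value of joint screw_a below 0.4 rad) or (value of joint screw_b above 1.15 rad and value of joint screw_c below 0.4 rad) or (value of joint screw_b above 1.15 rad and value of joint screw_d below 0.4 rad) or (value of joint screw_c above 1.15 rad and value of joint screw_a below 0.4 rad) or (value of joint screw_c above 1.15 rad and value of joint screw_b below 0.4 rad) or (value of joint screw_c above 1.15 rad and value of joint screw_d below 0.4 rad) or (value of joint screw_d above 1.15 rad and value of joint screw_a below 0.4 rad) or (value of joint screw_d above 1.15 rad and value of joint screw_b below 0.4 rad) or (value of joint screw_d above 1.15 rad and value of joint screw_c below 0.4 rad)).
It fails at once if first round not crosswise: the first two screws turned beyond 0.35 rad are neighbours ((value of joint each of screw_a, screw_b above 0.35 rad and value of joint each of screw_c, screw_d below 0.35 rad) or (value of joint each of screw_b, screw_c above 0.35 rad and value of joint each of screw_d, screw_a below 0.35 rad) or (value of joint each of screw_c, screw_d above 0.35 rad and value of joint each of screw_a, screw_b below 0.35 rad) or (value of joint each of screw_d, screw_a above 0.35 rad and value of joint each of screw_b, screw_c below 0.35 rad)).
It fails at once if second round not crosswise: the first two screws turned beyond 1.15 rad are neighbours ((value of joint each of screw_a, screw_b above 1.15 rad and value of joint each of screw_c, screw_d below 1.15 rad) or (value of joint each of screw_b, screw_c above 1.15 rad and value of joint each of screw_d, screw_a below 1.15 rad) or (value of joint each of screw_c, screw_d above 1.15 rad and value of joint each of screw_a, screw_b below 1.15 rad) or (value of joint each of screw_d, screw_a above 1.15 rad and value of joint each of screw_b, screw_c below 1.15 rad)).
It fails at once if the tin or the pad is moved more than 30 mm (distance of any of wax_tin, pad_block from where it was at the start of the episode above 0.03 m).
Of block_0, block_1, block_2 only 2 to 3 are there at a start; the rules pass over those that are not, and their reading is None.
At some moment in a run one of block_0, block_1, block_2 may be knocked a few centimetres aside while the robot is not near it.
Once in a run the grip may slacken for a moment while it holds something.
It also fails if it takes over 200 s, if anything falls off the work surface, if the arm or the gripper's body presses on something with over 40 N, if the wrist force passes 120 N, or if a joint passes its speed limit or range.

## Working session

There is one attempt and no reset: what is moved stays moved. The work goes in short steps, Python scripts to look and compute and a tool call to move; the robot and the scene stay as the last step left them, time stands still between calls to the robot, and variables do not carry over. Pictures are saved under pics/ and viewed, about 12 in all and at most 16, crops included, and the job is handed in when it is done.

Besides the shell and the picture viewer there is one more tool, called after "Call:" as a command line: name --pt "numbers of a row" for each row, then --argument value for the rest. move_arm: Moves the arm, as the interface text tells. Its arguments: {"type":"object","properties":{"targets":{"type":"array","items":{"type":"array","items":{"type":"number"}}},"grip_force":{"type":"number"}},"required":["targets"]}

```bash
mkdir -p pics
cat > h.py <<'E'
import numpy as np, cv2
from rig import env
def cam(n):
    c=env.read_camera(n); return c
def save(c,f,crop=None,s=1):
    im=c["pixels"][:,:,::-1]
    if crop: x0,y0,x1,y1=crop; im=im[y0:y1,x0:x1]
    if s!=1: im=cv2.resize(im,None,fx=s,fy=s,interpolation=cv2.INTER_CUBIC)
    cv2.imwrite("pics/"+f,im)
def pts(c):
    """world xyz of every pixel from depth"""
    K=c["intrinsics"];d=c["range_z"];v,u=np.mgrid[:d.shape[0],:d.shape[1]]
    p=np.stack([(u-K[0,2])/K[0,0]*d,-(v-K[1,2])/K[1,1]*d,-d],-1)
    return p@c["T"][:3,:3].T+c["T"][:3,3]
def ray(c,u,v,z):
    K=c["intrinsics"];r=c["T"][:3,:3]@np.array([(u-K[0,2])/K[0,0],-(v-K[1,2])/K[1,1],-1])
    o=c["T"][:3,3]; return o+r*(z-o[2])/r[2]
def proj(c,P):
    K=c["intrinsics"];p=c["T"][:3,:3].T@(np.array(P)-c["T"][:3,3]);return K[0,0]*p[0]/-p[2]+K[0,2],K[1,1]*-p[1]/-p[2]+K[1,2]
E
python3 - <<'E'
from h import *
for n in("scene","top"):
    c=cam(n);save(c,n+"0.png");print(n,c["intrinsics"],c["T"].round(3));np.savez(n+"0",**c)
o=env.get_obs();print({k:np.round(v,3) for k,v in o.items()})
E
```

```text
scene [[428.75110047   0.         326.03345437]
 [  0.         428.75110047 201.28182131]
 [  0.           0.           1.        ]] [[-0.786  0.398 -0.474 -0.018]
 [-0.619 -0.505  0.602  0.718]
 [ 0.     0.766  0.642  0.841]
 [ 0.     0.     0.     1.   ]]
top [[392.66193075   0.         315.90749119]
 [  0.         392.66193075 201.69674191]
 [  0.           0.           1.        ]] [[-0.089  0.974 -0.209  0.267]
 [-0.996 -0.086  0.021  0.026]
 [ 0.002  0.21   0.978  1.155]
 [ 0.     0.     0.     1.   ]]
{'clock': np.float64(0.1), 'joint_positions': array([-1.558,  0.381,  1.298,  0.   ,  1.464, -0.215]), 'qvel': array([-0.001, -0.001, -0.004, -0.001,  0.003,  0.001]), 'joint_torque': array([ 3.0000e-03, -4.4923e+01, -2.3166e+01, -0.0000e+00,  4.0000e-03,
        0.0000e+00]), 'tool_pos': array([ 0.124, -0.536,  0.231]), 'eef_rot': array([-0.001,  0.994,  0.114,  0.   ]), 'force': array([-0.231, -0.843,  0.343]), 'moment': array([ 0.018, -0.011, -0.031]), 'width': np.float64(0.085)}
```

View pics/top0.png

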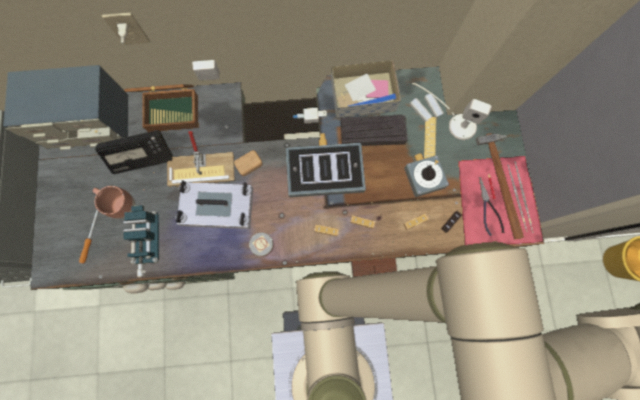

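View pics/scene0.png

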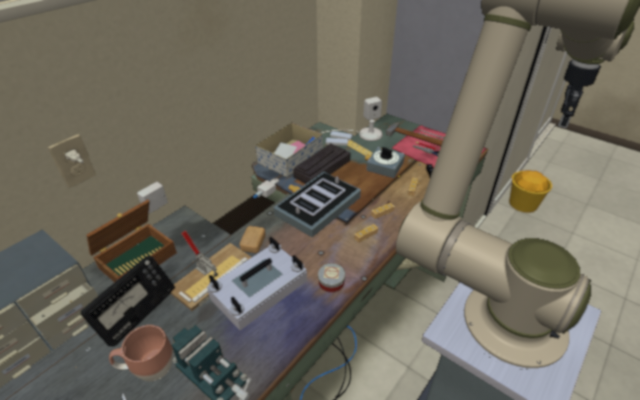

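Top view: candidates for the reed blocks are wood bars at (327,230), (363,222) and (416,222), the black bar at (452,221, excluded by description) and the long yellow stick at (430,138, too long). The chest is at (326,168), the cover at (214,203), the regulator at (427,175), the tin at (261,243) and the pad at (248,161).

Run:
```python
from h import *
c=dict(np.load("top0.npz")); P=pts(c); save(c,"crop1.png",(170,125,470,265),2.66)
im=c["pixels"];hsv=cv2.cvtColor(im,cv2.COLOR_RGB2HSV)
def rect(m,z0,z1,name):
    q=P[m&(P[...,2]>z0)&(P[...,2]<z1)]
    if len(q)<5: print(name,len(q));return
    r=cv2.minAreaRect((q[:,:2]*1000).astype(np.float32));bx=cv2.boxPoints(r)
    print(name,len(q),"c",np.round(r[0],1),"size",np.round(r[1],1),"ang",round(r[2],1),"z",np.percentile(q[:,2],[5,50,95]).round(4))
def box(x0,y0,x1,y1):
    m=np.zeros(im.shape[:2],bool);m[y0:y1,x0:x1]=1;return m
for n,b in dict(b0=(305,218,346,242),b1=(346,210,386,234),b2=(398,208,436,236),black=(438,206,466,236)).items(): rect(box(*b),.012,.04,n)
rect(box(280,138,372,198),.034,.05,"chest bed")
rect(box(170,175,258,232),.04,.05,"cover top")
rect(box(185,190,240,215),.066,.1,"handle")
rect(box(400,150,452,198),.035,.044,"reg")
rect(box(400,150,452,198),.055,.1,"wing")
rect(box(245,228,277,260),.03,.05,"tin");rect(box(232,148,265,176),.025,.05,"pad")
rect(box(372,110,412,150),.005,.2,"blackthing");rect(box(455,110,480,140),.005,.2,"whitepad")
for u,v in((326,168),(295,168),(358,168),(214,203),(427,175),(240,110),(400,175)): print(u,v,P[v,u].round(3))
```

```text
b0 169 c [423.7 -19.8] size [69.7 20.3] ang 73.8 z [0.016  0.02   0.0235]
b1 172 c [ 439.  -128.2] size [70.1 20.6] ang 69.9 z [0.0159 0.0203 0.0238]
b2 165 c [ 426.3 -284.4] size [19.8 70.4] ang 19.7 z [0.0164 0.0198 0.0234]
black 175 c [ 417.1 -389.3] size [20.6 69.9] ang 43.5 z [0.0151 0.0194 0.0236]
chest bed 3605 c [612.  -49.4] size [261.2 162.6] ang 89.1 z [0.0351 0.0397 0.0456]
cover top 2399 c [524. 297.] size [207.5 124.6] ang 82.5 z [0.0418 0.0454 0.0488]
handle 162 c [523.7 297. ] size [88.9 14.6] ang 83.5 z [0.0735 0.0787 0.0826]
reg 817 c [ 565.1 -330.5] size [113.5  99.9] ang 11.1 z [0.0362 0.04   0.0434]
wing 76 c [ 557.6 -332.5] size [12.7 38. ] ang 88.3 z [0.0584 0.0712 0.0746]
tin 432 c [398.  170.2] size [65.9 65. ] ang 16.3 z [0.0323 0.036  0.0397]
pad 403 c [647.  196.1] size [53.6 73.8] ang 29.2 z [0.0272 0.033  0.0371]
blackthing 1039 c [ 729.1 -239. ] size [107.5 114.4] ang 87.1 z [0.0126 0.0448 0.0567]
whitepad 624 c [ 713.2 -485.7] size [84.2 91. ] ang 75.7 z [0.0078 0.015  0.128 ]
326 168 [ 0.603 -0.037  0.041]
295 168 [0.605 0.054 0.06 ]
358 168 [ 0.596 -0.132  0.038]
214 203 [0.518 0.287 0.08 ]
427 175 [ 0.552 -0.327  0.055]
240 110 [ 0.831  0.214 -0.002]
400 175 [ 0.574 -0.263 -0.001]
```

View pics/crop1.png

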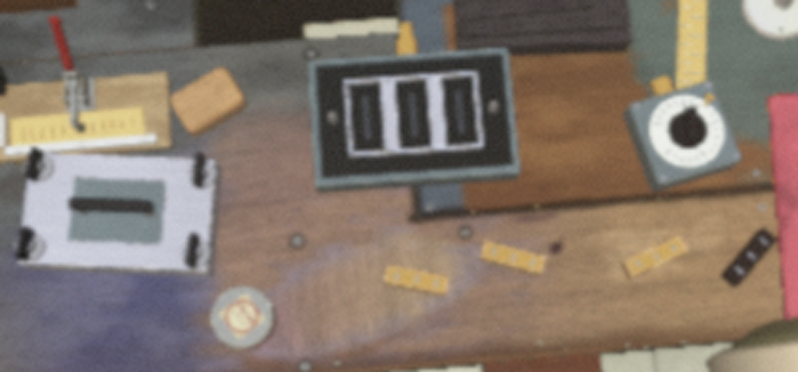

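The crop shows three wooden blocks with brass plates at crop (416,279), (513,257) and (657,257). The black bar at (748,257) is excluded. The bays are at (366,117), (413,115) and (462,111), and the dowels at (333,117) and (493,107). Block sizes and heights match 70x20x20.

```bash
cat >> h.py <<'E'
def go(x,y,z,yaw,mod=180):
    """shift in tool mm and turn deg from the present pose to a tool-down world pose; yaw=direction of tool x"""
    from scipy.spatial.transform import Rotation as R
    o=env.get_obs();w,a,b,c=o["eef_rot"];M=R.from_quat([a,b,c,w]).as_matrix()
    d=M.T@(np.array([x,y,z])-o["tool_pos"])*1000;psi=np.degrees(np.arctan2(M[1,0],M[0,0]))
    q1=np.degrees(np.arctan2(y,x));best=None
    for k in range(-4,5):
        Y=yaw+k*mod;q6=q1+90-Y;t=np.degrees(o["joint_positions"][5])
        if abs(q6)<150 and (best is None or abs(q6-t)<abs(best[1])): best=(Y,q6-t)
    t=(psi-best[0]+180)%360-180
    print("now",o["tool_pos"].round(4),"yaw",round(psi,1),"tilt",np.degrees(np.arccos(-M[2,2])).round(2),"| shift",d.round(1),"turn",round(t,1))
E
python3 - <<'E'
from h import *
c=dict(np.load("top0.npz"));f=lambda x,y:(170+x/2.66,125+y/2.66)
d=[ray(c,*f(333,117),.06),ray(c,*f(493,107),.06)];print(d,np.linalg.norm(d[0]-d[1]),"yaw",np.degrees(np.arctan2(*(d[0]-d[1])[1::-1])), (d[0]+d[1])/2)
for x,y in((366,117),(413,115),(462,111)):print(ray(c,*f(x,y),.04))
go(.36,-.27,.231,109.7);go(.426,-.284,.1,109.7)
E
```

```text
[array([0.60231868, 0.05343509, 0.06      ]), array([ 0.59827927, -0.12184081,  0.06      ])] 0.17532244111325296 yaw 88.67979430456431 [ 0.60029897 -0.03420286  0.06      ]
[0.60522354 0.01740644 0.04      ]
[ 0.60293324 -0.03485846  0.04      ]
[ 0.60275308 -0.08963651  0.04      ]
now [ 0.1242 -0.5355  0.2308] yaw 13.1 tilt 0.07 | shift [ 2.897e+02 -2.054e+02  1.000e-01] turn -96.6
now [ 0.1242 -0.5355  0.2308] yaw 13.1 tilt 0.07 | shift [ 350.8 -176.7  131.1] turn -96.6
```

Call:
move_arm --pt "120 60 -30 0 -10" --pt "120 120 -60 0 -20" --pt "120 180 -90 0 -30" --pt "120 240 -120 0 -40" --pt "120 300 -150 0 -50" --grip_force 40

```text
clock: 0.72
tool_pos: [0.3662, -0.3349, 0.2312]
eef_rot: [-0.0, 0.851, 0.525, 0.0]
force: [0.6, -1.6, -0.4]
width: 0.0452
```

Run:
```python
from h import *
go(.426,-.284,.09,109.7)
c=cam("wrist");save(c,"w1.png");print(c["T"].round(3),c["intrinsics"].round(1))
```

```text
now [ 0.3662 -0.3349  0.2312] yaw 63.4 tilt 0.02 | shift [ 72.3  30.7 141.2] turn -46.3
[[ 0.894  0.427  0.134  0.4  ]
 [-0.448  0.852  0.27  -0.268]
 [ 0.001 -0.302  0.953  0.374]
 [ 0.     0.     0.     1.   ]] [[281.8   0.  316.9]
 [  0.  281.8 199.3]
 [  0.    0.    1. ]]
```

View pics/w1.png

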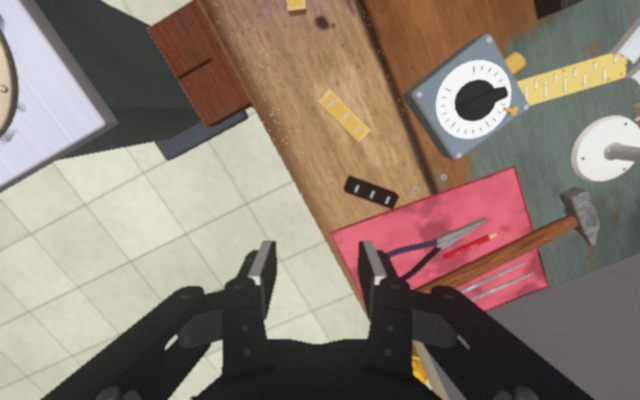

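The wrist view shows block 2 at (345,116), the black decoy at (371,191), the dial at about (480,100) with its pointer tip at about (508,93), and the brass set mark at about (512,109).

```bash
cat >> h.py <<'E'
def wood(c,near=None,R=.08,z0=.010,z1=.032):
    """yellow-wood pixels near a world xy -> top centre, long-axis yaw, size"""
    P=pts(c);h=cv2.cvtColor(c["pixels"],cv2.COLOR_RGB2HSV)
    m=(P[...,2]>z0)&(P[...,2]<z1)&(h[...,1]>70)&(h[...,2]>90)&(np.hypot(P[...,0]-near[0],P[...,1]-near[1])<R)
    n,l,s,_=cv2.connectedComponentsWithStats(m.astype(np.uint8))
    for k in range(1,n):
        if s[k,4]<60: continue
        q=P[l==k];r=cv2.minAreaRect((q[:,:2]*1000).astype(np.float32));a=r[2] if r[1][0]>r[1][1] else r[2]+90
        print("wood c",np.round(r[0],1),"size",np.round(r[1],1),"yaw",round(a,1),"z",np.median(q[:,2]).round(4),"n",len(q))
E
python3 - <<'E'
from h import *
c=cam("wrist");wood(c,(.426,-.284));P=pts(c)
K=P[...,2]
def rr(m,n):
    q=P[m];r=cv2.minAreaRect((q[:,:2]*1000).astype(np.float32));print(n,np.round(r[0],1),np.round(r[1],1),round(r[2],1),np.median(q[:,2]).round(4),len(q))
b=np.zeros(K.shape,bool);b[25:165,395:535]=1
rr(b&(K>.066)&(K<.08),"wingtop");rr(b&(K>.037)&(K<.043),"box")
for u,v in((508,93),(512,109)):print(ray(c,u,v,.062),ray(c,u,v,.045),P[v,u])
save(c,"reg.png",(400,25,540,165),4)
go(.426,-.284,.09,109.7)
E
```

```text
wood c [ 426.8 -288.7] size [19.8 69.8] yaw 110.6 z 0.021 n 911
wingtop [ 559.1 -336.3] [12.3 39.6] 88.7 0.0734 527
box [ 558.6 -336. ] [99.5 99.3] 12.0 0.0412 4864
[ 0.59067241 -0.33374926  0.062     ] [ 0.60085876 -0.33760858  0.045     ] [ 0.6032117  -0.33850004  0.04107318]
[ 0.59046425 -0.35128269  0.062     ] [ 0.60063928 -0.35609501  0.045     ] [ 0.6032748  -0.35734149  0.0405967 ]
now [ 0.3681 -0.3326  0.2312] yaw 63.6 tilt 0.08 | shift [ 69.   30.3 141.3] turn -46.1
```

View pics/reg.png

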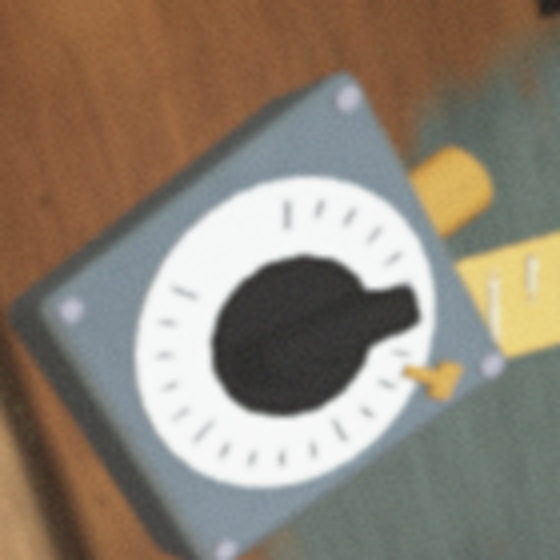

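Call:
move_arm --pt "120 20 8 30 -10" --pt "120 40 15 60 -20" --pt "120 60 25 100 -30" --pt "120 68 30 125 -40" --pt "120 68 30 125 -47"

```text
clock: 1.45
tool_pos: [0.4218, -0.2888, 0.1041]
eef_rot: [-0.002, 0.571, 0.821, 0.0]
force: [-0.5, 0.3, 1.0]
width: 0.0452
```

Run:
```python
from h import *
env.read_camera("wrist")
c=cam("wrist");wood(c,(.426,-.287));go(.427,-.288,.007,110.6)
```

```text
wood c [ 426.5 -288.6] size [20.  69.4] yaw 110.1 z 0.021 n 1753
now [ 0.4221 -0.2897  0.1058] yaw 110.0 tilt 0.07 | shift [-0.2  5.2 98.7] turn -0.6
```

Call:
move_arm --pt "120 0 5 50 0" --pt "120 0 5 90 0" --pt "120 0 5 98 0" --pt "220 0 5 98 0" --pt "220 0 5 98 0"

```text
clock: 2.17
tool_pos: [0.4278, -0.2885, 0.0099]
eef_rot: [0.001, 0.574, 0.819, -0.0]
force: [-0.1, 0.2, -0.6]
width: 0.0188
```

Call:
move_arm --pt "220 0 0 0 0" --pt "220 0 0 -40 0" --pt "220 0 0 -90 0" --pt "220 0 0 -110 0" --pt "220 0 0 -110 0"

```text
clock: 2.8
tool_pos: [0.4276, -0.2882, 0.12]
eef_rot: [0.002, 0.573, 0.819, -0.0]
force: [-0.0, -0.0, -1.1]
width: 0.0185
```

Run:
```python
from h import *
print(env.get_obs()["width"]);go(.56,-.14,.14,178.7)
```

```text
0.01850211934707222
now [ 0.4276 -0.2882  0.12  ] yaw 110.0 tilt 0.23 | shift [ 93.7 175.2 -20.1] turn -68.7
```

Call:
move_arm --pt "220 15 30 -10 -10" --pt "220 35 70 -20 -20" --pt "220 55 105 -30 -30" --pt "220 75 140 -40 -40" --pt "220 94 175 -40 -50"

```text
clock: 3.42
tool_pos: [0.56, -0.1383, 0.1577]
eef_rot: [-0.0, 0.17, 0.985, 0.0]
force: [0.1, -0.8, -0.1]
width: 0.0187
```

Call:
move_arm --pt "220 0 0 0 -10" --pt "220 0 0 0 -19" --pt "220 0 0 0 -19" --pt "220 0 0 0 -19"

```text
clock: 3.92
tool_pos: [0.5591, -0.1395, 0.1576]
eef_rot: [-0.001, 0.01, 1.0, 0.0]
force: [-0.1, -0.0, 0.3]
width: 0.0189
```

Run:
```python
from h import *
print(env.get_obs()["width"])
c=cam("wrist");save(c,"w2.png");np.savez("w2",**c);go(.6,-.09,.05,178.7)
```

```text
0.018855658897489483
now [ 0.5592 -0.1395  0.1578] yaw 178.9 tilt 0.05 | shift [-40.   50.3 107.8] turn 0.2
```

View pics/w2.png

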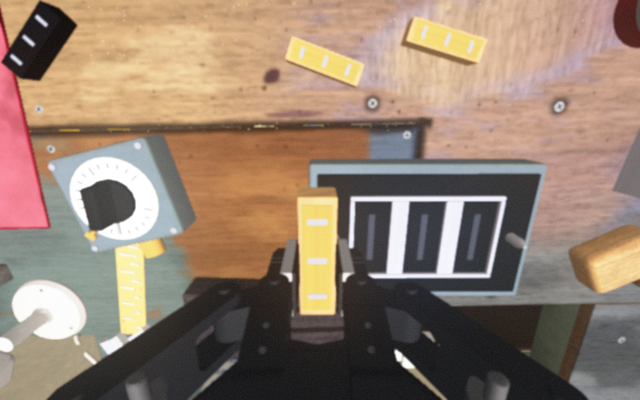

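The wrist view shows the chest with the white bay frame spanning about (350,196) to (507,278), the dowel at (515,241), and block 2 held level in the jaws. Next I measure the chest by the bay interiors.

Run:
```python
from h import *
c=dict(np.load("w2.npz"));P=pts(c);im=c["pixels"]
b=np.zeros(im.shape[:2],bool);b[185:290,345:515]=1
m=(b&(im.min(-1)>150)&(P[...,2]>.036)&(P[...,2]<.055)).astype(np.uint8)
cs,h=cv2.findContours(m,cv2.RETR_CCOMP,cv2.CHAIN_APPROX_NONE)
for k,ct in enumerate(cs):
    if len(ct)<60: continue
    z=.045 
    q=np.array([ray(c,u,v,z)[:2] for u,v in ct[:,0]])*1000
    r=cv2.minAreaRect(q.astype(np.float32));print("hole" if h[0,k,3]>=0 else "outer",np.round(r[0],1),np.round(r[1],1),round(r[2],1))
b[:]=0;b[150:305,300:555]=1
q=P[b&(P[...,2]>.036)&(P[...,2]<.044)];print("bed z",np.median(q[:,2]),q[:,0].min(),q[:,0].max(),q[:,1].max())
for u,v in((522,243),(508,238)):print(P[v,u],ray(c,u,v,.06))
```

```text
outer [605.5 -36.3] [149.3  88.5] 88.9
hole [606.6  15.7] [37.6 80.9] 88.5
hole [605.6 -36.2] [37.9 80.8] 89.7
bed z 0.04078140953791387 0.53107999723991 0.6880281713822636 0.0771947664064842
[0.60497348 0.05175556 0.0596255 ] [0.60478146 0.05145808 0.06      ]
[0.60653395 0.04808697 0.0453001 ] [0.59932943 0.03727567 0.06      ]
```

Call:
move_arm --pt "220 -44 52 0 0" --pt "220 -44 52 50 0" --pt "220 -44 52 90 0" --pt "220 -44 52 106 0" --pt "220 -44 52 107 0"

```text
clock: 4.6
tool_pos: [0.6043, -0.0885, 0.0513]
eef_rot: [-0.0, 0.009, 1.0, 0.0]
force: [-0.4, -0.8, 0.4]
width: 0.0185
```

Run:
```python
from h import *
o=env.get_obs();print(o["width"],o["force"].round(1));go(.6045,-.0882,.050,178.9)
```

```text
0.01849473812459129 [-0.4 -0.8  0.4]
now [ 0.6043 -0.0885  0.0513] yaw 179.0 tilt 0.01 | shift [-0.2  0.3  1.3] turn 0.1
```

Call:
move_arm --pt "220 0 0 1 0" --pt "170 0 0 1 0" --pt "170 0 0 1 0" --pt "170 0 0 -40 0" --pt "160 0 0 -100 0"

```text
clock: 5.22
tool_pos: [0.6035, -0.088, 0.1515]
eef_rot: [-0.002, 0.008, 1.0, 0.001]
force: [0.3, -0.5, 0.5]
width: 0.0319
```

Run:
```python
from h import *
env.read_camera("wrist");c=cam("wrist");wood(c,(.6045,-.0882),.06,.05,.07);wood(c,(.44,-.132));wood(c,(.424,-.022));go(.4395,-.131,.1,69.9)
```

```text
wood c [602.2 -90.8] size [19.7 68.6] yaw 179.3 z 0.0611 n 1509
wood c [ 440.4 -131.8] size [68.5 20. ] yaw 69.9 z 0.0206 n 1226
wood c [441.5  -1.2] size [15.8  1.6] yaw 76.2 z 0.0143 n 72
now [ 0.6067 -0.089   0.1583] yaw 179.1 tilt 0.72 | shift [167.2 -44.5  56.5] turn 109.2
```

Call:
move_arm --pt "130 15 -4 0 10.5" --pt "125 30 -8 0 21" --pt "120 60 -16 0 31.5" --pt "120 90 -24 0 42" --pt "120 120 -32 0 52.5"

```text
clock: 5.95
tool_pos: [0.4827, -0.1184, 0.1513]
eef_rot: [0.0, 0.452, 0.892, -0.0]
force: [0.6, 0.0, -0.3]
width: 0.045
```

Call:
move_arm --pt "120 0 0 0 10.5" --pt "120 0 0 0 21" --pt "120 0 0 0 31.5" --pt "120 0 0 0 42" --pt "120 0 0 0 52.5"

```text
clock: 6.58
tool_pos: [0.4837, -0.1182, 0.1514]
eef_rot: [0.0, 0.8, 0.6, 0.0]
force: [-0.2, -0.3, -0.5]
width: 0.0453
```

Run:
```python
from h import *
go(.4404,-.1318,.06,69.9)
```

```text
now [ 0.4837 -0.1182  0.1514] yaw 73.7 tilt 0.03 | shift [-25.2 -37.8  91.4] turn 3.8
```

Call:
move_arm --pt "120 -25 -38 30 4" --pt "120 -25 -38 50 4" --pt "120 -25 -38 50 4" --pt "120 -25 -38 50 4"

```text
clock: 7.08
tool_pos: [0.441, -0.132, 0.1021]
eef_rot: [0.001, 0.819, 0.574, 0.0]
force: [0.4, 0.4, 0.9]
width: 0.0452
```

Run:
```python
from h import *
c=cam("wrist");wood(c,(.44,-.132));go(.4402,-.1318,.0095,69.9)
```

```text
wood c [420.  -57.5] size [12.9  5.7] yaw 12.7 z 0.0203 n 96
wood c [ 439.3 -132.1] size [70.5 19.6] yaw 69.5 z 0.0209 n 1752
now [ 0.441  -0.132   0.1021] yaw 70.1 tilt 0.11 | shift [-0.1 -1.  92.6] turn 0.2
```

Call:
move_arm --pt "120 -1 -1 50 0" --pt "120 -1 -1 88 0" --pt "120 -1 -1 93 0" --pt "220 -1 -1 93 0" --pt "220 -1 -1 93 0"

```text
clock: 7.75
tool_pos: [0.4399, -0.1329, 0.0099]
eef_rot: [0.001, 0.819, 0.574, 0.001]
force: [0.9, 0.0, 1.8]
width: 0.0186
```

Call:
move_arm --pt "220 0 0 0 0" --pt "220 0 0 -40 0" --pt "220 0 0 -90 5" --pt "220 0 0 -140 15" --pt "220 0 0 -140 25"

```text
clock: 8.38
tool_pos: [0.4404, -0.1331, 0.1526]
eef_rot: [0.004, 0.925, 0.381, 0.003]
force: [-0.1, 1.0, -0.7]
width: 0.0188
```

Run:
```python
from h import *
print(env.get_obs()["width"]);go(.606,-.0363,.15,-1.1)
```

```text
0.018816756827183385
now [ 0.4404 -0.1331  0.1526] yaw 44.7 tilt 0.51 | shift [185.8  47.8   3.4] turn 45.8
```

Call:
move_arm --pt "220 35 10 0 10" --pt "220 75 19 0 20" --pt "220 115 29 0 30" --pt "220 155 40 0 40" --pt "220 186 48 0 46"

```text
clock: 9.0
tool_pos: [0.6055, -0.0336, 0.1492]
eef_rot: [0.0, 1.0, -0.01, 0.001]
force: [0.2, -0.7, -1.1]
width: 0.019
```

Call:
move_arm --pt "220 0 0 0 0" --pt "220 0 0 30 0" --pt "220 0 0 60 0" --pt "220 0 0 60 0"

```text
clock: 9.5
tool_pos: [0.6027, -0.0349, 0.0872]
eef_rot: [-0.0, 1.0, -0.008, -0.002]
force: [0.3, -0.1, 0.7]
width: 0.0188
```

Run:
```python
from h import *
print(env.get_obs()["width"]);go(.606,-.0363,.050,-1.1)
c=cam("wrist");save(c,"w3.png")
```

```text
0.018811136042116136
now [ 0.6027 -0.0349  0.0872] yaw -0.9 tilt 0.24 | shift [ 3.5  1.4 37.2] turn 0.2
```

View pics/w3.png

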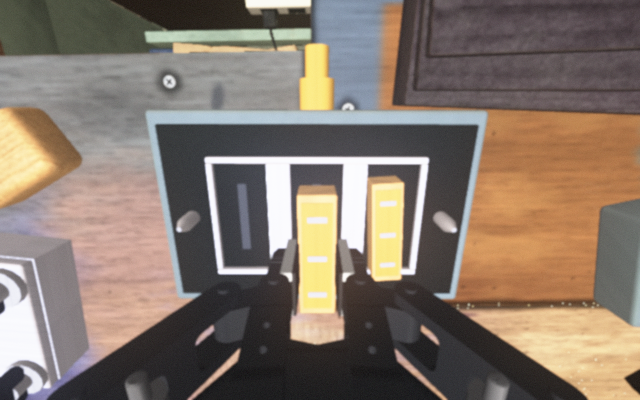

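The view shows the first block lying in the -y bay at (385,228) and block 1 held over the middle bay at (317,245).

Call:
move_arm --pt "220 3 1 25 0" --pt "220 3 1 37 0" --pt "220 3 1 38 0" --pt "175 3 1 38 0" --pt "175 3 1 38 0"

```text
clock: 10.18
tool_pos: [0.6077, -0.0358, 0.0512]
eef_rot: [0.0, 1.0, -0.008, 0.001]
force: [-0.9, -1.3, -1.0]
width: 0.0265
```

Call:
move_arm --pt "170 0 0 0 0" --pt "170 0 0 -40 0" --pt "165 0 0 -100 -10" --pt "160 0 0 -100 -20" --pt "150 -20 0 -100 -30"

```text
clock: 10.8
tool_pos: [0.5878, -0.0355, 0.151]
eef_rot: [0.001, 0.967, 0.254, 0.001]
force: [-0.1, -0.3, -0.6]
width: 0.0352
```

Run:
```python
from h import *
go(.424,-.0235,.11,73.8);c=cam("wrist");wood(c,(.606,-.05),.1,.05,.07);c=cam("top");wood(c,(.424,-.021))
```

```text
now [ 0.5878 -0.0355  0.151 ] yaw 29.4 tilt 0.12 | shift [-136.9  -90.9   40.7] turn -44.4
wood c [609.6 -37.5] size [20.3 69.8] yaw 179.5 z 0.0609 n 1816
wood c [600.6 -82.7] size [69.7 20.4] yaw 2.9 z 0.0607 n 1644
```

Call:
move_arm --pt "120 -25 -15 0 -10" --pt "120 -50 -30 0 -20" --pt "120 -75 -45 0 -30" --pt "120 -100 -65 0 -40" --pt "120 -120 -80 0 -44"

```text
clock: 11.52
tool_pos: [0.4431, -0.0236, 0.1505]
eef_rot: [0.0, 0.804, 0.595, 0.0]
force: [-0.2, 0.5, 0.4]
width: 0.045
```

Run:
```python
from h import *
env.read_camera("wrist");c=cam("wrist");wood(c,(.424,-.021),.12);go(.424,-.0235,.1,73.8)
c=cam("top");wood(c,(.606,-.05),.12,.05,.07)
```

```text
wood c [424.  -23.2] size [69.4 20. ] yaw 73.7 z 0.0209 n 1237
now [ 0.4424 -0.0234  0.1506] yaw 72.9 tilt 0.04 | shift [ -5.5 -17.5  50.6] turn -0.9
wood c [618.8 -34. ] size [20.2 50.5] yaw 178.0 z 0.0601 n 107
wood c [605.7 -79.1] size [58.9 20.2] yaw 3.3 z 0.0597 n 123
```

Call:
move_arm --pt "120 -5 -18 40 -1" --pt "120 -5 -18 90 -1" --pt "120 -5 -18 138 -1" --pt "120 -5 -18 142 -1" --pt "220 -5 -18 142 -1"

```text
clock: 12.3
tool_pos: [0.4262, -0.0236, 0.0091]
eef_rot: [0.001, 0.799, 0.602, 0.0]
force: [-0.1, 0.1, 0.1]
width: 0.0284
```

Call:
move_arm --pt "220 0 0 0 0" --pt "220 0 0 0 0" --pt "220 0 0 -50 0" --pt "220 0 0 -100 10" --pt "220 0 0 -140 20"

```text
clock: 12.92
tool_pos: [0.425, -0.0232, 0.1511]
eef_rot: [0.001, 0.892, 0.452, 0.001]
force: [-0.0, -0.3, -0.2]
width: 0.0188
```

Run:
```python
from h import *
print(env.get_obs()["width"]);go(.6065,.0157,.15,-1.1)
```

```text
0.018774512427333554
now [ 0.425  -0.0232  0.1511] yaw 53.7 tilt 0.16 | shift [138.8 123.3   1.6] turn 54.8
```

Call:
move_arm --pt "220 25 22 0 10" --pt "220 50 45 0 20" --pt "220 80 70 0 30" --pt "220 110 97 0 40" --pt "220 139 123 0 50"

```text
clock: 13.55
tool_pos: [0.6072, 0.0175, 0.1493]
eef_rot: [0.0, 0.999, 0.032, 0.0]
force: [1.1, -0.4, -0.8]
width: 0.0189
```

Call:
move_arm --pt "220 0 0 0 5" --pt "220 0 0 30 5" --pt "220 0 0 60 5" --pt "220 0 0 60 5"

```text
clock: 14.05
tool_pos: [0.605, 0.0173, 0.0873]
eef_rot: [-0.0, 1.0, -0.008, -0.002]
force: [0.3, -0.3, -0.7]
width: 0.0185
```

Run:
```python
from h import *
print(env.get_obs()["width"]);go(.6065,.0157,.050,-1.1)
c=cam("wrist");wood(c,(.606,-.05),.1,.05,.07)
```

```text
0.01854134169518432
now [0.605  0.0173 0.0873] yaw -1.0 tilt 0.21 | shift [ 1.6  1.6 37.3] turn 0.1
wood c [610.3 -37.6] size [20.9 69.1] yaw 179.6 z 0.0607 n 3166
wood c [600.5 -82.7] size [70.9 21. ] yaw 2.9 z 0.0606 n 3446
```

Call:
move_arm --pt "220 0 1 25 0" --pt "220 0 1 37 0" --pt "220 0 1 38 0" --pt "175 0 1 38 0" --pt "175 0 1 38 0"

```text
clock: 14.72
tool_pos: [0.6065, 0.016, 0.0513]
eef_rot: [0.0, 1.0, -0.008, 0.001]
force: [-0.6, -0.3, -1.1]
width: 0.027
```

Call:
move_arm --pt "170 0 0 0 0" --pt "170 0 0 -40 0" --pt "170 0 0 -100 0" --pt "170 0 0 -130 0" --pt "150 -20 0 -130 0"

```text
clock: 15.35
tool_pos: [0.5874, 0.0161, 0.1831]
eef_rot: [0.0, 1.0, -0.008, 0.003]
force: [0.2, -0.3, -0.2]
width: 0.0354
```

Run:
```python
from h import *
env.read_camera("wrist");c=cam("wrist");wood(c,(.606,-.036),.12,.05,.07);save(c,"w4.png")
go(.524,.295,.18,83.5)
```

```text
wood c [609.6 -37.3] size [20.4 70.1] yaw 179.6 z 0.0608 n 1534
wood c [607.8  14.6] size [19.9 69.1] yaw 178.6 z 0.0609 n 1374
wood c [600.7 -82.5] size [70.1 20.6] yaw 3.0 z 0.0607 n 1588
now [0.5851 0.0166 0.1812] yaw -0.9 tilt 0.02 | shift [ -65.6 -277.4    1.1] turn -84.4
```

View pics/w4.png

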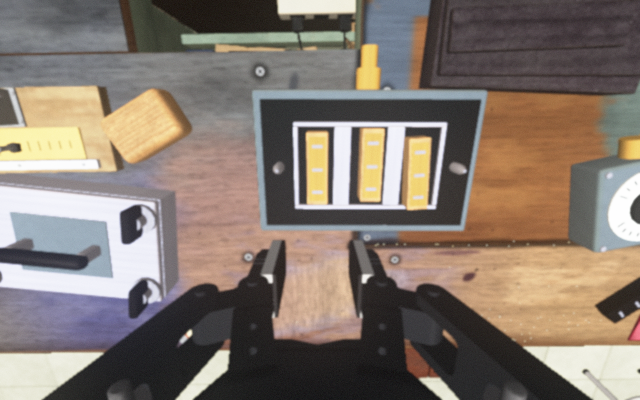

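All three blocks lie in their bays at (317,168), (371,165) and (417,172). The cover is at the left with its handle at (45,257). Now for the cover.

Call:
move_arm --pt "120 -10 -40 0 -10" --pt "110 -20 -85 0 -20" --pt "110 -33 -140 0 -30" --pt "110 -48 -200 0 -40" --pt "110 -60 -250 0 -50"

```text
clock: 16.08
tool_pos: [0.5298, 0.2695, 0.1801]
eef_rot: [-0.0, 0.908, 0.418, -0.0]
force: [-0.3, -0.4, -0.0]
width: 0.0483
```

Call:
move_arm --pt "110 0 0 0 -10" --pt "110 0 0 0 -20" --pt "110 0 0 0 -30" --pt "110 0 0 0 -34" --pt "110 0 0 0 -34"

```text
clock: 16.7
tool_pos: [0.5305, 0.2675, 0.18]
eef_rot: [-0.0, 0.749, 0.663, -0.0]
force: [0.3, -0.6, -0.5]
width: 0.0484
```

Run:
```python
from h import *
c=cam("wrist");save(c,"w5.png");P=pts(c)
def rr(m,n):
    q=P[m];r=cv2.minAreaRect((q[:,:2]*1000).astype(np.float32));print(n,np.round(r[0],1),np.round(r[1],1),round(r[2],1),np.median(q[:,2]).round(4),len(q))
d=np.hypot(P[...,0]-.524,P[...,1]-.297)
rr((d<.055)&(P[...,2]>.068)&(P[...,2]<.088),"handle")
rr((d<.13)&(P[...,2]>.040)&(P[...,2]<.05),"top")
go(.524,.295,.18,83.5)
```

```text
handle [523.9 294. ] [88.3 14.1] 82.5 0.0799 1530
top [551.1 289.8] [204.5 179.7] 82.4 0.046 21035
now [0.5305 0.2674 0.18  ] yaw 83.0 tilt 0.02 | shift [26.6 -9.8  0. ] turn -0.5
```

View pics/w5.png

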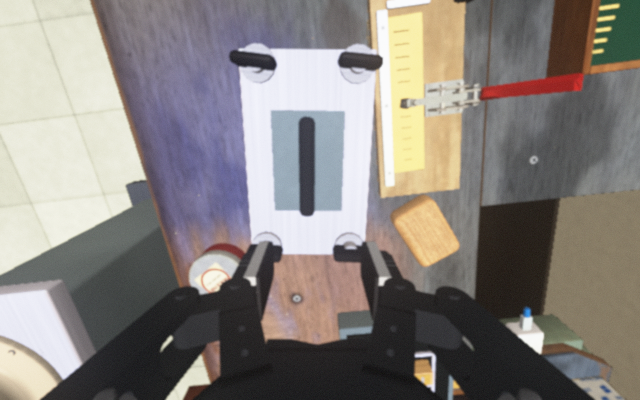

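The handle runs from (307,120) to (307,212) and the wings lie along the cover's x axis. The handle is at (523.9, 294.0) with yaw 82.5.

Call:
move_arm --pt "110 15 -6 0 0.5" --pt "110 26 -10 40 0.5" --pt "110 26 -10 90 0.5" --pt "110 26 -10 120 0.5" --pt "110 26 -10 124 0.5"

```text
clock: 17.38
tool_pos: [0.5223, 0.2949, 0.0546]
eef_rot: [-0.001, 0.752, 0.66, -0.002]
force: [0.1, 0.1, 0.3]
width: 0.0482
```

Run:
```python
from h import *
go(.5239,.294,.055,82.5);print(env.get_obs()["force"])
```

```text
now [0.5223 0.2949 0.0546] yaw 82.5 tilt 0.22 | shift [-0.7  1.7 -0.5] turn 0.0
[0.11926906 0.0755967  0.32323563]
```

Call:
move_arm --pt "230 0 0 0 0" --pt "230 0 0 0 0" --pt "230 0 0 0 0" --pt "230 0 0 0 0" --grip_force 100

```text
clock: 17.88
tool_pos: [0.5244, 0.2948, 0.0582]
eef_rot: [0.001, 0.752, 0.66, 0.002]
force: [-0.4, 1.7, 6.4]
width: 0.0118
```

Call:
move_arm --pt "230 0 0 -15 0" --pt "230 0 0 -40 0" --pt "230 0 0 -80 0" --pt "230 0 0 -110 0" --pt "230 0 0 -120 0"

```text
clock: 18.5
tool_pos: [0.5236, 0.2944, 0.1783]
eef_rot: [0.0, 0.752, 0.66, 0.001]
force: [0.7, 0.1, -5.6]
width: 0.0118
```

Run:
```python
from h import *
o=env.get_obs();print(o["width"],o["force"].round(1));go(.6055,-.0363,.175,88.9)
```

```text
0.011751637397385786 [ 0.7  0.1 -5.6]
now [0.5236 0.2944 0.1783] yaw 82.5 tilt 0.14 | shift [-317.3  124.1    3.2] turn -6.4
```

Call:
move_arm --pt "230 -25 10 0 -1" --pt "230 -60 23 0 -2" --pt "230 -100 39 0 -3" --pt "230 -145 57 0 -4" --pt "230 -190 74 0 -5"

```text
clock: 19.12
tool_pos: [0.5717, 0.0949, 0.1752]
eef_rot: [-0.001, 0.722, 0.692, -0.001]
force: [1.4, 0.1, -5.6]
width: 0.0122
```

Call:
move_arm --pt "230 -40 16 0 -1" --pt "230 -80 32 0 -1.4" --pt "230 -110 43 0 -1.4" --pt "230 -127 50 0 -1.4" --pt "230 -127 50 0 -1.4"

```text
clock: 19.75
tool_pos: [0.6166, -0.0333, 0.1755]
eef_rot: [-0.001, 0.714, 0.7, -0.0]
force: [0.3, 0.3, -6.2]
width: 0.012
```

Run:
```python
from h import *
o=env.get_obs();print(o["width"],o["force"].round(1));go(.6055,-.0363,.0982,88.9)
c=cam("wrist");P=pts(c);save(c,"w6.png")
z=P[...,2];d=np.hypot(P[...,0]-.6055,P[...,1]+.036)
for z0,z1 in((.155,.17),(.19,.21)):
    q=P[(d<.14)&(z>z0)&(z<z1)]
    r=cv2.minAreaRect((q[:,:2]*1000).astype(np.float32));print(np.round(r[0],1),np.round(r[1],1),round(r[2],1),np.median(q[:,2]).round(4),len(q))
```

```text
0.012015397573717824 [ 0.3  0.3 -6.2]
now [ 0.6166 -0.0333  0.1755] yaw 88.9 tilt 0.1 | shift [ -3.3 -10.9  77.3] turn -0.0
[616.1 -25.6] [191.9 124.1] 88.8 0.1632 39906
[597.9  10.5] [148.8 114.1] 65.7 0.1954 9565
```

View pics/w6.png

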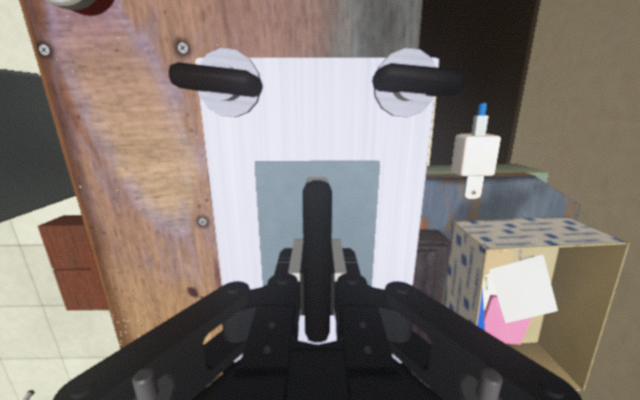

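The view shows the cover level in the grip, with its wings still along x at (220,80) and (415,80). I shift it onto the dowels' axis above the chest, then go down.

Call:
move_arm --pt "230 -4 -11 0 0" --pt "230 -4 -11 25 0" --pt "230 -4 -11 45 0" --pt "230 -4 -11 45 0" --pt "230 -4 -11 45 0"

```text
clock: 20.42
tool_pos: [0.6058, -0.0361, 0.1325]
eef_rot: [0.001, 0.713, 0.701, 0.0]
force: [0.2, 0.1, -5.3]
width: 0.0118
```

Run:
```python
from h import *
o=env.get_obs();print(o["width"],o["force"].round(1));go(.6055,-.0373,.0982,88.9)
c=cam("scene");save(c,"s1.png",(240,150,400,270),4)
```

```text
0.011848398529499076 [ 0.2  0.1 -5.3]
now [ 0.6058 -0.0361  0.1325] yaw 89.0 tilt 0.09 | shift [-1.2 -0.3 34.3] turn 0.1
```

View pics/s1.png

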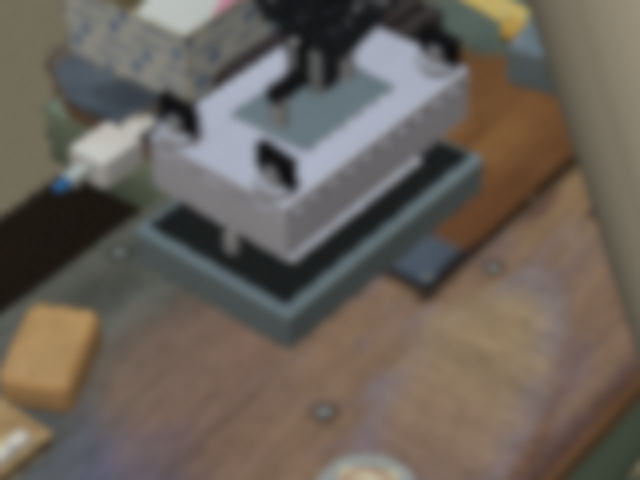

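The cover hangs level over the bed, with the near dowel visible at crop (232,240) under its +y edge. I go down slowly and watch the force.

Call:
move_arm --pt "230 -1 0 8 0" --pt "230 -1 0 14 0" --pt "230 -1 0 18 0" --pt "230 -1 0 22 0" --pt "230 -1 0 22 0"

```text
clock: 21.1
tool_pos: [0.6055, -0.0374, 0.109]
eef_rot: [-0.0, 0.714, 0.701, -0.0]
force: [-0.0, -0.1, -5.9]
width: 0.012
```

Call:
move_arm --pt "230 0 0 5 0" --pt "230 0 0 9 0" --pt "230 0 0 11 0" --pt "230 0 0 11 0"

```text
clock: 21.6
tool_pos: [0.6055, -0.0373, 0.0983]
eef_rot: [-0.0, 0.713, 0.701, -0.0]
force: [-0.2, 1.3, -5.6]
width: 0.012
```

Run:
```python
from h import *
o=env.get_obs();print(o["width"],o["force"].round(1),o["tool_pos"])
```

```text
0.011969006519959706 [-0.2  1.3 -5.6] [ 0.60553557 -0.03730103  0.09829223]
```

Call:
move_arm --pt "230 0 0 1 0" --pt "230 0 0 2 0" --pt "230 0 0 2 0"

```text
clock: 21.98
tool_pos: [0.6056, -0.0373, 0.0982]
eef_rot: [0.0, 0.713, 0.701, 0.0]
force: [-7.1, 2.1, 9.9]
width: 0.0116
```

Call:
move_arm --pt "110 0 0 0 0" --pt "110 0 0 0 0" --pt "110 0 0 0 0" --pt "110 0 0 -40 0" --pt "110 0 0 -100 0" --grip_force 40

```text
clock: 22.6
tool_pos: [0.6051, -0.0374, 0.1961]
eef_rot: [-0.002, 0.714, 0.701, -0.001]
force: [1.0, -0.4, 0.9]
width: 0.0482
```

Call:
move_arm --pt "110 -30 0 -20 0" --pt "110 -75 0 -20 0" --pt "110 -75 0 -20 0" --pt "110 -75 0 -20 0"

```text
clock: 23.1
tool_pos: [0.6042, -0.1121, 0.216]
eef_rot: [-0.0, 0.714, 0.701, 0.0]
force: [-0.5, 0.4, -0.1]
width: 0.0484
```

```bash
cat >> h.py <<'E'
def pr(q,n):
    r=cv2.minAreaRect((q[:,:2]*1000).astype(np.float32));a=r[2] if r[1][0]>r[1][1] else r[2]+90
    print(n,"c",np.round(r[0],1),"size",np.round(r[1],1),"long yaw",round(a,1),"z",np.percentile(q[:,2],[5,50,95]).round(4),len(q))
E
python3 - <<'E'
from h import *
c=cam("wrist");P=pts(c);z=P[...,2];save(c,"w7.png")
d=np.hypot(P[...,0]-.6055,P[...,1]+.037)
pr(P[(d<.14)&(z>.081)&(z<.089)],"top")
pr(P[(d<.055)&(z>.112)&(z<.126)],"handle")
import itertools
for n,sx,sy in(("a",1,1),("b",1,-1),("c",-1,-1),("d",-1,1)):
    x,y=.6055+.044*sx+.0017*sy,-.037+.089*sy
    m=(np.hypot(P[...,0]-x,P[...,1]-y)<.03)&(z>.110)&(z<.125)
    print(n,x,y,m.sum())
    if m.sum()>30: pr(P[m],n)
go(.6055,-.037,.2,88.9)
E
```

```text
top c [604.9 -44.4] size [191.1 124.5] long yaw 89.0 z [0.0846 0.086  0.0879] 23965
handle c [604.9 -38.5] size [89.8 14. ] long yaw 88.8 z [0.1166 0.1199 0.1215] 1894
a 0.6512000000000001 0.052 0
b 0.6478 -0.126 422
b c [ 647.4 -128. ] size [10.  35.5] long yaw 176.8 z [0.1116 0.1168 0.1185] 422
c 0.5598 -0.126 422
c c [ 559.4 -126.4] size [ 9.9 35.5] long yaw 174.5 z [0.1114 0.1167 0.1182] 422
d 0.5632 0.052 0
now [ 0.6043 -0.1116  0.2161] yaw 89.0 tilt 0.03 | shift [74.6 -0.1 16.2] turn 0.1
```

View pics/w7.png

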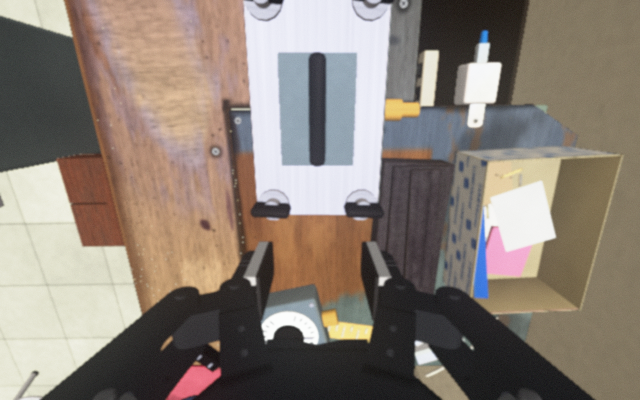

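The cover sits flat: top at z = 0.086, handle at 0.120, long-axis yaw 88.8. The wings at (271,211) and (362,211) are still loose. I start with screw c (robot side, -y), then a diagonally opposite.

Call:
move_arm --pt "160 -5 -15 0 -10" --pt "160 -14 -30 0 -20" --pt "160 -14 -45 0 -30" --pt "160 -14 -45 20 -40" --pt "160 -14 -45 40 -50"

```text
clock: 23.78
tool_pos: [0.5591, -0.1245, 0.1761]
eef_rot: [0.0, 0.347, 0.938, 0.0]
force: [0.5, -0.1, -0.1]
width: 0.0318
```

Call:
move_arm --pt "160 0 0 0 -10" --pt "160 0 0 0 -20" --pt "160 0 0 0 -30" --pt "160 0 0 0 -36" --pt "160 0 0 0 -36"

```text
clock: 24.4
tool_pos: [0.5591, -0.1246, 0.1763]
eef_rot: [-0.0, 0.044, 0.999, 0.0]
force: [0.6, 0.2, 0.7]
width: 0.0316
```

```bash
cat >> h.py <<'E'
def wings(c):
    P=pts(c);z=P[...,2]
    for n,x,y in(("a",.6509,.0507),("b",.6475,-.1273),("c",.5595,-.1262),("d",.5629,.0523)):
        m=(np.hypot(P[...,0]-x,P[...,1]-y)<.022)&(z>.108)&(z<.123)
        if m.sum()>150: pr(P[m],n)
E
python3 - <<'E'
from h import *
c=cam("wrist");wings(c);go(.5595,-.1262,.096,175);go(.5595,-.1262,.096,178.9)
E
```

```text
a c [650.1  48.8] size [11.1 35.3] long yaw 172.6 z [0.1087 0.1156 0.1183] 682
b c [ 647.2 -128.4] size [ 9.7 36.2] long yaw 175.7 z [0.1112 0.1169 0.1184] 428
c c [ 559.  -127.2] size [ 9.3 35. ] long yaw 175.2 z [0.1137 0.117  0.1185] 529
d c [562.2  50.2] size [10.4 35.2] long yaw 171.7 z [0.1091 0.116  0.1181] 894
now [ 0.5591 -0.1248  0.1763] yaw 174.9 tilt 0.01 | shift [-0.5 -1.4 80.3] turn -0.1
now [ 0.5591 -0.1248  0.1763] yaw 174.9 tilt 0.01 | shift [-0.5 -1.4 80.3] turn -4.0
```

Call:
move_arm --pt "160 0 -2 45 0" --pt "160 0 -2 75 0" --pt "160 0 -2 80 0" --pt "240 0 -2 80 0" --pt "240 0 -2 80 0" --grip_force 40

```text
clock: 25.08
tool_pos: [0.5595, -0.125, 0.0973]
eef_rot: [0.001, 0.044, 0.999, 0.002]
force: [4.2, 12.7, -3.0]
width: 0.0094
```

Call:
move_arm --pt "240 0 0 0 0" --pt "240 0 0 0 10" --pt "240 0 0 0 20" --pt "240 0 0 0 30" --pt "240 0 0 0 40"

```text
clock: 25.7
tool_pos: [0.5595, -0.1247, 0.0973]
eef_rot: [-0.0, 0.386, 0.923, 0.002]
force: [4.1, 14.4, -3.9]
width: 0.009
```

Call:
move_arm --pt "240 0 0 0 0" --pt "160 0 0 0 0" --pt "160 0 0 0 0" --pt "160 0 0 -40 0" --pt "160 0 0 -70 0"

```text
clock: 26.32
tool_pos: [0.5591, -0.1281, 0.1684]
eef_rot: [0.001, 0.383, 0.924, -0.0]
force: [-0.4, -0.2, -0.3]
width: 0.0316
```

Run:
```python
from h import *
env.read_camera("wrist");c=cam("wrist");wings(c);go(.6505,.0498,.166,174)
```

```text
a c [649.6  48.8] size [10.5 36.4] long yaw 174.0 z [0.109  0.1162 0.1183] 1100
b c [ 645.2 -126.1] size [ 6.2 31.8] long yaw 177.7 z [0.1088 0.1162 0.118 ] 275
c c [ 559.  -126.3] size [ 9.9 34.9] long yaw 134.8 z [0.1132 0.1168 0.1184] 596
d c [562.4  50.5] size [11.1 35.8] long yaw 172.4 z [0.109  0.1163 0.1184] 1402
now [ 0.5602 -0.1285  0.1703] yaw 134.9 tilt 0.44 | shift [ 62.6 189.8   4.3] turn -39.1
```

Call:
move_arm --pt "160 12 38 0 -10" --pt "160 25 76 0 -20" --pt "160 38 115 0 -30" --pt "160 52 155 0 -39" --pt "160 63 190 0 -39"

```text
clock: 27.05
tool_pos: [0.6492, 0.0524, 0.166]
eef_rot: [-0.0, 0.052, 0.999, -0.0]
force: [0.8, 0.1, 0.0]
width: 0.0321
```

Call:
move_arm --pt "160 0 0 0 0" --pt "160 0 0 0 0" --pt "160 0 0 0 0"

```text
clock: 27.42
tool_pos: [0.6485, 0.0501, 0.1664]
eef_rot: [-0.0, 0.054, 0.999, -0.0]
force: [0.7, 0.2, 0.0]
width: 0.032
```

Run:
```python
from h import *
go(.651,.0512,.097,174);c=cam("wrist");wings(c)
```

```text
now [0.6485 0.0501 0.1664] yaw 173.9 tilt 0.01 | shift [-2.4  1.4 69.4] turn -0.1
a c [650.3  49.5] size [ 9.1 35.3] long yaw 174.1 z [0.1135 0.1169 0.1184] 586
b c [ 647.6 -127.4] size [11.1 35.9] long yaw 177.0 z [0.109  0.1158 0.1181] 905
c c [ 560.1 -125.6] size [11.1 36. ] long yaw 136.1 z [0.1091 0.1161 0.1182] 1188
d c [562.8  51. ] size [10.  35.1] long yaw 173.6 z [0.114  0.1169 0.1184] 861
```

Call:
move_arm --pt "160 -2 1 40 0" --pt "160 -2 1 65 0" --pt "160 -2 1 69 0" --pt "240 -2 1 69 0" --pt "240 -2 1 69 0"

```text
clock: 28.1
tool_pos: [0.6514, 0.0517, 0.0987]
eef_rot: [0.001, 0.053, 0.999, -0.0]
force: [-1.1, -0.8, 0.9]
width: 0.0089
```

Call:
move_arm --pt "240 0 0 0 0" --pt "240 0 0 0 10" --pt "240 0 0 0 20" --pt "240 0 0 0 30" --pt "240 0 0 0 40"

```text
clock: 28.72
tool_pos: [0.6514, 0.0516, 0.0987]
eef_rot: [0.001, 0.394, 0.919, 0.0]
force: [-0.7, -1.7, 5.4]
width: 0.009
```

Call:
move_arm --pt "240 0 0 0 0" --pt "160 0 0 0 0" --pt "160 0 0 0 0" --pt "160 0 0 -40 0" --pt "160 0 0 -70 0"

```text
clock: 29.35
tool_pos: [0.651, 0.0521, 0.1685]
eef_rot: [0.0, 0.391, 0.921, 0.0]
force: [-0.8, -0.5, 0.5]
width: 0.0318
```

Run:
```python
from h import *
env.read_camera("wrist");c=cam("wrist");wings(c);go(.6475,-.1264,.166,177)
```

```text
a c [650.5  50.2] size [ 9.3 35.5] long yaw 133.8 z [0.1132 0.1168 0.1183] 566
c c [ 559.7 -125.5] size [10.9 35.9] long yaw 133.4 z [0.1087 0.1155 0.1181] 739
d c [563.   51.3] size [10.7 35.7] long yaw 172.9 z [0.11   0.1167 0.1183] 821
now [0.6522 0.0521 0.1709] yaw 134.0 tilt 0.37 | shift [-125.1 -127.4    4.9] turn -43.0
```

Call:
move_arm --pt "160 12 -12 0 -10" --pt "160 28 -28 0 -20" --pt "160 45 -45 0 -30" --pt "160 62 -62 0 -39" --pt "160 62 -62 0 -39"

```text
clock: 30.08
tool_pos: [0.5621, 0.0539, 0.1669]
eef_rot: [-0.001, 0.061, 0.998, 0.0]
force: [0.6, -0.5, -0.2]
width: 0.0317
```

Call:
move_arm --pt "160 0 0 0 0" --pt "160 0 0 0 0"

```text
clock: 30.32
tool_pos: [0.5639, 0.0535, 0.167]
eef_rot: [-0.0, 0.062, 0.998, 0.0]
force: [0.3, 0.6, -0.3]
width: 0.0316
```

Run:
```python
from h import *
go(.5636,.0533,.098,174);c=cam("wrist");wings(c)
```

```text
now [0.5639 0.0535 0.167 ] yaw 172.9 tilt 0.01 | shift [ 0.2 -0.3 69. ] turn -1.1
a c [649.7  49.7] size [ 9.5 35.4] long yaw 134.2 z [0.1095 0.1165 0.1184] 565
b c [ 641.3 -127. ] size [10.7 24.8] long yaw 177.5 z [0.1088 0.1156 0.1183] 462
c c [ 559.2 -125.7] size [10.1 35.8] long yaw 135.7 z [0.1096 0.1165 0.1183] 711
d c [562.2  51.4] size [ 9.7 34.7] long yaw 172.7 z [0.1132 0.1169 0.1184] 594
```

Call:
move_arm --pt "160 0 0 40 0" --pt "160 0 0 65 0" --pt "160 0 0 69 0" --pt "240 0 0 69 0" --pt "240 0 0 69 0"

```text
clock: 31.0
tool_pos: [0.5639, 0.0535, 0.0993]
eef_rot: [0.001, 0.062, 0.998, -0.0]
force: [0.5, -0.6, -0.6]
width: 0.0087
```

Call:
move_arm --pt "240 0 0 0 0" --pt "240 0 0 0 10" --pt "240 0 0 0 20" --pt "240 0 0 0 30" --pt "240 0 0 0 39"

```text
clock: 31.62
tool_pos: [0.5637, 0.0531, 0.0993]
eef_rot: [0.001, 0.394, 0.919, -0.0]
force: [-1.5, -3.4, 2.8]
width: 0.0088
```

Call:
move_arm --pt "240 0 0 0 0" --pt "160 0 0 0 0" --pt "160 0 0 0 0" --pt "160 0 0 -40 0" --pt "160 0 0 -70 0"

```text
clock: 32.25
tool_pos: [0.5632, 0.0539, 0.1694]
eef_rot: [-0.0, 0.39, 0.921, 0.0]
force: [-0.0, -0.8, 0.2]
width: 0.0317
```

Run:
```python
from h import *
env.read_camera("wrist");c=cam("wrist");wings(c);go(.6479,-.1265,.166,177)
```

```text
a c [644.   56.4] size [10.1 18.9] long yaw 136.4 z [0.1097 0.1162 0.1183] 240
d c [562.2  51.9] size [ 9.9 35.1] long yaw 134.2 z [0.1131 0.1169 0.1185] 571
now [0.5644 0.0538 0.1713] yaw 134.0 tilt 0.33 | shift [-187.6  -65.3    5.9] turn -43.0
```

Call:
move_arm --pt "160 -36 -12 0 -10" --pt "160 -75 -26 0 -20" --pt "160 -115 -40 0 -30" --pt "160 -152 -53 0 -41" --pt "160 -188 -65 0 -41"

```text
clock: 32.98
tool_pos: [0.6471, -0.1278, 0.1671]
eef_rot: [-0.001, 0.042, 0.999, 0.0]
force: [-0.1, -0.0, 1.4]
width: 0.0318
```

Call:
move_arm --pt "160 0 0 0 0" --pt "160 0 0 0 0" --pt "160 0 0 0 0"

```text
clock: 33.35
tool_pos: [0.6466, -0.1257, 0.1682]
eef_rot: [-0.0, 0.043, 0.999, 0.0]
force: [0.1, 0.7, 0.9]
width: 0.0317
```

Run:
```python
from h import *
go(.6472,-.1263,.098,176);c=cam("wrist");wings(c)
```

```text
now [ 0.6466 -0.1257  0.1682] yaw 175.0 tilt 0.03 | shift [-0.7 -0.5 70.2] turn -1.0
a c [650.   48.8] size [11.1 36. ] long yaw 134.3 z [0.1088 0.1159 0.1181] 969
b c [ 647.  -128.2] size [10.  35.1] long yaw 177.3 z [0.1132 0.1169 0.1185] 596
c c [ 559.6 -126.6] size [10.1 36.1] long yaw 135.1 z [0.114  0.1168 0.1183] 846
d c [562.8  50.2] size [10.7 35.9] long yaw 133.8 z [0.1093 0.1162 0.1182] 1265
```

Call:
move_arm --pt "160 -1 -1 40 -1" --pt "160 -1 -1 65 -2" --pt "160 -1 -1 70 -2" --pt "240 -1 -1 70 -2" --pt "240 -1 -1 70 -2"

```text
clock: 34.02
tool_pos: [0.6482, -0.1266, 0.0995]
eef_rot: [0.001, 0.026, 1.0, 0.001]
force: [0.3, 5.7, -0.2]
width: 0.0092
```

Call:
move_arm --pt "240 0 0 0 0" --pt "240 0 0 0 10" --pt "240 0 0 0 20" --pt "240 0 0 0 30" --pt "240 0 0 0 40"

```text
clock: 34.65
tool_pos: [0.648, -0.1268, 0.0995]
eef_rot: [0.0, 0.369, 0.929, 0.001]
force: [-0.7, 5.9, -0.2]
width: 0.0091
```

Call:
move_arm --pt "240 0 0 0 3" --pt "160 0 0 0 3" --pt "160 0 0 0 3" --pt "160 0 0 -40 3" --pt "160 0 0 -70 3"

```text
clock: 35.28
tool_pos: [0.6481, -0.1283, 0.1702]
eef_rot: [0.001, 0.391, 0.92, -0.0]
force: [-0.2, 0.2, -0.3]
width: 0.0315
```

Run:
```python
from h import *
env.read_camera("wrist");c=cam("wrist");wings(c);go(.5595,-.1250,.168,134.9);go(.6472,-.1263,.168,134.9)
```

```text
a c [651.1  47.8] size [10.4 33.2] long yaw 134.0 z [0.109  0.1162 0.1184] 1231
b c [ 646.8 -127.8] size [ 9.4 35.3] long yaw 133.8 z [0.1137 0.117  0.1183] 564
c c [ 559.6 -126.9] size [10.7 35.7] long yaw 134.1 z [0.1103 0.1167 0.1183] 818
now [ 0.6492 -0.1287  0.1727] yaw 134.0 tilt 0.45 | shift [ 65. -62.   4.] turn -0.9
now [ 0.6492 -0.1287  0.1727] yaw 134.0 tilt 0.45 | shift [3.1 0.2 4.6] turn -0.9
```

All four are at about 0.78 rad (wing yaws near 134 against 178.9). Second round: b, d, then a and c.

Call:
move_arm --pt "160 1 0 40 0" --pt "160 1 0 65 0" --pt "160 1 0 70 0" --pt "240 1 0 70 0" --pt "240 1 0 70 0"

```text
clock: 36.0
tool_pos: [0.6476, -0.127, 0.0993]
eef_rot: [0.001, 0.391, 0.92, 0.0]
force: [2.3, 2.2, -1.4]
width: 0.0089
```

Call:
move_arm --pt "240 0 0 0 0" --pt "240 0 0 0 10" --pt "240 0 0 0 20" --pt "240 0 0 0 30" --pt "240 0 0 0 40"

```text
clock: 36.62
tool_pos: [0.6471, -0.1272, 0.0992]
eef_rot: [0.0, 0.684, 0.729, -0.0]
force: [-0.9, 2.0, 2.5]
width: 0.009
```

Call:
move_arm --pt "240 0 0 0 4" --pt "240 0 0 0 4"

```text
clock: 36.88
tool_pos: [0.6468, -0.1272, 0.0992]
eef_rot: [0.0, 0.707, 0.707, -0.0]
force: [-3.9, 1.7, 5.3]
width: 0.009
```

Call:
move_arm --pt "160 0 0 0 0" --pt "160 0 0 0 0" --pt "160 0 0 -40 0" --pt "160 0 0 -70 0" --pt "160 0 0 -70 0"

```text
clock: 37.5
tool_pos: [0.6482, -0.1277, 0.1708]
eef_rot: [0.002, 0.707, 0.707, 0.001]
force: [-0.0, -0.1, -0.5]
width: 0.0317
```

Run:
```python
from h import *
o=env.get_obs();print(o["joint_positions"].round(2))
c=cam("wrist");wings(c);go(.5637,.0533,.168,133.9)
```

```text
[-0.37  0.62  1.06  0.    1.46 -0.37]
b c [ 646.3 -127.7] size [10.  34.7] long yaw 90.2 z [0.1135 0.1168 0.1183] 575
c c [ 558.7 -124.3] size [10.3 35.7] long yaw 132.1 z [0.1094 0.1163 0.1182] 763
now [ 0.6474 -0.1274  0.1689] yaw 90.0 tilt 0.1 | shift [180.6 -83.9   0.6] turn -43.9
```

Call:
move_arm --pt "160 36 -17 0 -10" --pt "160 75 -34 0 -20" --pt "160 115 -53 0 -30" --pt "160 150 -70 0 -40" --pt "160 180 -84 0 -44"

```text
clock: 38.17
tool_pos: [0.5621, 0.0541, 0.167]
eef_rot: [-0.001, 0.389, 0.921, -0.0]
force: [0.3, 0.3, 0.1]
width: 0.0315
```

Call:
move_arm --pt "160 0 0 0 0" --pt "160 0 0 0 0" --pt "160 0 0 0 0"

```text
clock: 38.55
tool_pos: [0.5636, 0.052, 0.1678]
eef_rot: [-0.0, 0.392, 0.92, -0.0]
force: [0.5, -0.3, 0.5]
width: 0.0319
```

Run:
```python
from h import *
go(.5637,.0532,.099,134);c=cam("wrist");wings(c)
```

```text
now [0.5636 0.052  0.1678] yaw 133.9 tilt 0.03 | shift [ 0.8  1.  68.8] turn -0.1
a c [646.6  56.3] size [ 9.9 17.7] long yaw 134.8 z [0.1092 0.1163 0.1182] 255
d c [564.9  53.3] size [ 9.9 34.9] long yaw 133.8 z [0.1133 0.1168 0.1183] 595
```

Call:
move_arm --pt "160 1 1 40 0" --pt "160 1 1 65 0" --pt "160 1 1 69 0" --pt "240 1 1 69 0" --pt "240 1 1 69 0"

```text
clock: 39.22
tool_pos: [0.5639, 0.054, 0.1003]
eef_rot: [0.001, 0.391, 0.92, 0.0]
force: [1.0, -0.8, -0.6]
width: 0.0085
```

Call:
move_arm --pt "240 0 0 0 0" --pt "240 0 0 0 10" --pt "240 0 0 0 20" --pt "240 0 0 0 30" --pt "240 0 0 0 40"

```text
clock: 39.85
tool_pos: [0.564, 0.0541, 0.1003]
eef_rot: [0.001, 0.684, 0.729, 0.001]
force: [1.5, 0.0, 1.9]
width: 0.0091
```

Call:
move_arm --pt "240 0 0 0 3" --pt "240 0 0 0 3"

```text
clock: 40.1
tool_pos: [0.5641, 0.0543, 0.1003]
eef_rot: [0.001, 0.701, 0.713, 0.001]
force: [2.4, 1.0, 5.0]
width: 0.0092
```

Call:
move_arm --pt "160 0 0 0 0" --pt "160 0 0 0 0" --pt "160 0 0 -40 0" --pt "160 0 0 -70 0" --pt "160 0 0 -70 0"

```text
clock: 40.72
tool_pos: [0.564, 0.0542, 0.1713]
eef_rot: [0.002, 0.701, 0.713, 0.001]
force: [-0.6, -0.2, -0.3]
width: 0.032
```

Run:
```python
from h import *
c=cam("wrist");wings(c);go(.6512,.0516,.168,134)
```

```text
a c [650.8  50.2] size [10.  35.1] long yaw 133.4 z [0.1114 0.1169 0.1185] 594
d c [563.3  52.7] size [ 9.9 34.9] long yaw 92.9 z [0.1134 0.1169 0.1183] 569
now [0.5633 0.0542 0.1696] yaw 91.0 tilt 0.05 | shift [-4.1 87.8  1.7] turn -43.0
```

Call:
move_arm --pt "160 -1 20 0 -10" --pt "160 -2 42 0 -20" --pt "160 -3 65 0 -30" --pt "160 -4 88 0 -40" --pt "160 -4 88 0 -43"

```text
clock: 41.4
tool_pos: [0.6518, 0.0516, 0.1669]
eef_rot: [-0.001, 0.39, 0.921, -0.0]
force: [-0.6, 0.4, -0.2]
width: 0.0321
```

Call:
move_arm --pt "160 0 0 0 0" --pt "160 0 0 0 0"

```text
clock: 41.65
tool_pos: [0.651, 0.0518, 0.1686]
eef_rot: [-0.001, 0.392, 0.92, -0.0]
force: [0.3, -0.3, 0.5]
width: 0.0318
```

Run:
```python
from h import *
go(.6512,.0516,.099,134)
```

```text
now [0.651  0.0518 0.1686] yaw 133.9 tilt 0.08 | shift [-0.4  0.1 69.6] turn -0.1
```

Call:
move_arm --pt "160 0 0 40 0" --pt "160 0 0 65 0" --pt "160 0 0 69 0" --pt "240 0 0 69 0" --pt "240 0 0 69 0"

```text
clock: 42.28
tool_pos: [0.6518, 0.0518, 0.1016]
eef_rot: [0.001, 0.391, 0.92, 0.0]
force: [-0.3, 1.0, 1.0]
width: 0.009
```

Call:
move_arm --pt "240 0 0 0 0" --pt "240 0 0 0 10" --pt "240 0 0 0 20" --pt "240 0 0 0 30" --pt "240 0 0 0 40"

```text
clock: 42.9
tool_pos: [0.6519, 0.0518, 0.1015]
eef_rot: [0.001, 0.684, 0.729, 0.001]
force: [-0.6, 1.2, 1.9]
width: 0.009
```

Call:
move_arm --pt "240 0 0 0 3" --pt "240 0 0 0 3"

```text
clock: 43.15
tool_pos: [0.652, 0.0518, 0.1015]
eef_rot: [0.001, 0.701, 0.713, 0.001]
force: [1.0, 0.5, 5.5]
width: 0.0089
```

Call:
move_arm --pt "160 0 0 0 0" --pt "160 0 0 0 0" --pt "160 0 0 -40 0" --pt "160 0 0 -70 0" --pt "160 0 0 -70 0"

```text
clock: 43.78
tool_pos: [0.6521, 0.0516, 0.1726]
eef_rot: [0.002, 0.701, 0.713, 0.001]
force: [-0.4, 0.7, -0.6]
width: 0.0322
```

Run:
```python
from h import *
c=cam("wrist");wings(c);go(.5595,-.1250,.168,134)
```

```text
a c [651.3  50.2] size [ 9.3 35.4] long yaw 91.1 z [0.1132 0.1169 0.1183] 563
c c [ 551.  -116.4] size [10.4 14.1] long yaw 134.7 z [0.1087 0.1144 0.1179] 195
d c [564.4  52.9] size [ 9.7 34.8] long yaw 91.6 z [0.1095 0.1165 0.1181] 700
now [0.6514 0.0516 0.1707] yaw 91.0 tilt 0.05 | shift [-175.1  -94.8    2.6] turn -43.0
```

Call:
move_arm --pt "160 -35 -19 0 -10" --pt "160 -72 -39 0 -20" --pt "160 -112 -60 0 -30" --pt "160 -148 -80 0 -40" --pt "160 -175 -95 0 -43"

```text
clock: 44.45
tool_pos: [0.5578, -0.126, 0.1688]
eef_rot: [-0.001, 0.39, 0.921, -0.0]
force: [0.1, -0.7, 0.1]
width: 0.0315
```

Call:
move_arm --pt "160 0 0 0 0" --pt "160 0 0 0 0" --pt "160 0 0 0 0"

```text
clock: 44.82
tool_pos: [0.5595, -0.1239, 0.1699]
eef_rot: [-0.0, 0.391, 0.921, 0.0]
force: [-0.2, -0.4, -0.5]
width: 0.0318
```

Run:
```python
from h import *
go(.5595,-.1250,.099,134);c=cam("wrist");wings(c)
```

```text
now [ 0.5595 -0.1239  0.1699] yaw 134.0 tilt 0.04 | shift [-0.8 -0.8 70.9] turn 0.0
a c [650.6  48.9] size [11.  35.9] long yaw 91.7 z [0.1091 0.1161 0.1183] 1154
b c [ 644.6 -117.7] size [ 9.6 14.6] long yaw 93.3 z [0.1087 0.1161 0.1182] 276
c c [ 557.4 -124.9] size [ 9.2 34.9] long yaw 133.8 z [0.1138 0.1169 0.1184] 573
d c [563.2  51.4] size [10.7 35.9] long yaw 90.9 z [0.1096 0.1166 0.1184] 1243
```

Call:
move_arm --pt "160 -1 -1 40 0" --pt "160 -1 -1 65 0" --pt "160 -1 -1 70 0" --pt "240 -1 -1 70 0" --pt "240 -1 -1 70 0"

```text
clock: 45.5
tool_pos: [0.5602, -0.1259, 0.1013]
eef_rot: [0.001, 0.391, 0.92, 0.0]
force: [4.6, 2.8, -2.0]
width: 0.0088
```

Call:
move_arm --pt "240 0 0 0 0" --pt "240 0 0 0 10" --pt "240 0 0 0 20" --pt "240 0 0 0 30" --pt "240 0 0 0 40"

```text
clock: 46.12
tool_pos: [0.5587, -0.1265, 0.1013]
eef_rot: [0.0, 0.684, 0.729, -0.001]
force: [-3.9, -0.3, 2.4]
width: 0.0092
```

Call:
move_arm --pt "240 0 0 0 3" --pt "240 0 0 0 3"

```text
clock: 46.38
tool_pos: [0.5587, -0.1265, 0.1012]
eef_rot: [0.0, 0.701, 0.713, -0.001]
force: [-6.1, -1.0, 6.2]
width: 0.0088
```

Call:
move_arm --pt "160 0 0 0 0" --pt "160 0 0 0 0" --pt "160 0 0 -40 0" --pt "160 0 0 -80 0" --pt "160 0 0 -100 0"

```text
clock: 47.0
tool_pos: [0.5599, -0.1265, 0.2026]
eef_rot: [0.002, 0.701, 0.713, 0.001]
force: [-0.4, 0.5, -0.6]
width: 0.0318
```

Run:
```python
from h import *
c=cam("wrist");wings(c);go(.5586,-.336,.2,91);go(.5586,-.336,.2,178)
```

```text
b c [ 645.9 -127.4] size [10.9 34.6] long yaw 91.8 z [0.1094 0.1167 0.1184] 525
c c [ 557.8 -125. ] size [ 9.6 34.9] long yaw 91.0 z [0.1134 0.1169 0.1184] 450
now [ 0.5605 -0.1267  0.2045] yaw 91.0 tilt 0.38 | shift [-209.3   -5.5    5. ] turn -0.0
now [ 0.5605 -0.1267  0.2045] yaw 91.0 tilt 0.38 | shift [-209.3   -5.5    5. ] turn 93.0
```

All four wings now read 91–92, about 1.5 rad. Now the regulator.

Call:
move_arm --pt "150 -25 -10 0 10" --pt "150 -60 -22 0 20" --pt "150 -105 -36 0 30" --pt "150 -155 -50 0 40" --pt "150 -205 -60 0 50"

```text
clock: 47.68
tool_pos: [0.5021, -0.3337, 0.1997]
eef_rot: [-0.0, 0.938, 0.347, 0.0]
force: [0.7, -0.4, 1.0]
width: 0.0352
```

Call:
move_arm --pt "150 0 0 0 10" --pt "150 0 0 0 20" --pt "150 0 0 0 30" --pt "150 0 0 0 42" --pt "150 0 0 0 42"

```text
clock: 48.3
tool_pos: [0.5027, -0.3321, 0.1996]
eef_rot: [-0.0, 1.0, -0.009, -0.0]
force: [0.3, 0.2, 0.4]
width: 0.0352
```

Run:
```python
from h import *
env.read_camera("wrist");c=cam("wrist");P=pts(c);z=P[...,2]
np.savez("reg1",**c)
d=np.hypot(P[...,0]-.5588,P[...,1]+.336)
pr(P[(d<.03)&(z>.066)&(z<.08)],"wing");pr(P[(d<.08)&(z>.037)&(z<.044)],"box")
h=cv2.cvtColor(c["pixels"],cv2.COLOR_RGB2HSV)
m=(d<.06)&(d>.025)&(h[...,1]>110)&(h[...,0]>10)&(h[...,0]<32)&(h[...,2]>90)&(z>.03)
q=P[m];r=d[m]
for k in np.argsort(r)[:400:40]:print(q[k].round(4),r[k].round(4))
u,v=proj(c,(.575,-.34,.045));u,v=int(u),int(v);print(u,v);save(c,"reg2.png",(u-70,max(v-70,0),u+70,v+70),4)
go(.5588,-.336,.2,-1.3)
```

```text
wing c [ 559.7 -336.1] size [11.5 39.7] long yaw 179.2 z [0.0711 0.0733 0.0748] 554
box c [ 559.8 -336.3] size [99.2 99.2] long yaw 12.3 z [0.039  0.0415 0.0435] 7227
[ 0.5886 -0.3603  0.0483] 0.0384
[ 0.595  -0.3682  0.0468] 0.0485
[ 0.611  -0.3226  0.0308] 0.0539
[ 0.6146 -0.3238  0.0317] 0.0572
321 114
now [ 0.5027 -0.3322  0.1999] yaw -0.9 tilt 0.03 | shift [56.2  3.  -0.1] turn 0.4
```

View pics/reg2.png

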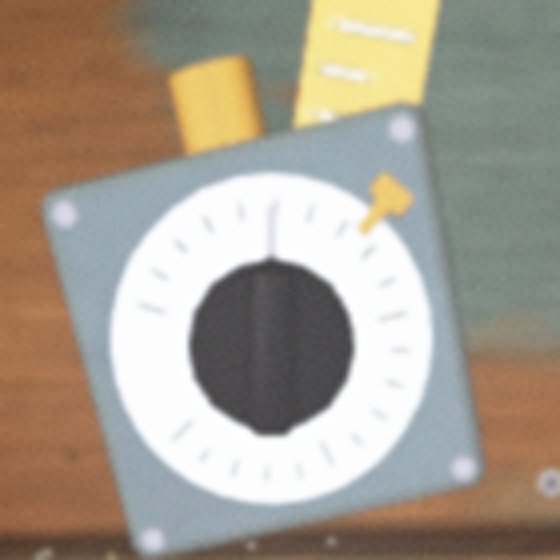

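The close-up shows the pointer at crop (271,207), pointing along +x, and the brass mark's inner end at crop (364,230), clockwise of it.

Run:
```python
from h import *
c=dict(np.load("reg1.npz"));ax=np.array([.5598,-.3362])
for n,u,v in(("mark",251+364/4,44+230/4),("ptr",251+271/4,44+208/4)):
    for z in(.044,.048,.052):
        p=ray(c,u,v,z)[:2]-ax;print(n,z,(p+ax).round(4),"r",np.hypot(*p).round(4),"ang",np.degrees(np.arctan2(p[1],p[0])).round(1))
go(.5598,-.3362,.056,-1)
```

```text
mark 0.044 [ 0.5873 -0.3606] r 0.0368 ang -41.6
mark 0.048 [ 0.5872 -0.3603] r 0.0365 ang -41.3
mark 0.052 [ 0.5871 -0.36  ] r 0.0362 ang -41.0
ptr 0.044 [ 0.5929 -0.3374] r 0.0331 ang -2.1
ptr 0.048 [ 0.5927 -0.3374] r 0.0329 ang -2.1
ptr 0.052 [ 0.5925 -0.3374] r 0.0327 ang -2.0
now [ 0.5027 -0.3322  0.1999] yaw -0.9 tilt 0.03 | shift [ 57.2   3.2 143.9] turn 0.1
```

Call:
move_arm --pt "150 57 3 0 0" --pt "150 57 3 50 0" --pt "150 57 3 110 0" --pt "150 57 3 140 0" --pt "150 57 3 144 0"

```text
clock: 49.02
tool_pos: [0.5589, -0.3356, 0.0541]
eef_rot: [-0.001, 1.0, -0.008, -0.002]
force: [0.3, 0.5, 0.4]
width: 0.0352
```

Call:
move_arm --pt "230 0 0 0 0" --pt "230 0 0 0 0" --pt "230 0 0 0 0" --pt "230 0 0 0 10" --pt "230 0 0 0 20"

```text
clock: 49.65
tool_pos: [0.5601, -0.3348, 0.058]
eef_rot: [-0.001, 0.983, -0.185, 0.0]
force: [0.4, 7.5, 0.1]
width: 0.0106
```

Call:
move_arm --pt "230 0 0 0 10" --pt "230 0 0 0 20" --pt "230 0 0 0 20"

```text
clock: 50.02
tool_pos: [0.5601, -0.3348, 0.058]
eef_rot: [-0.001, 0.936, -0.351, 0.0]
force: [0.6, 8.3, -0.2]
width: 0.0109
```

Call:
move_arm --pt "150 0 0 0 0" --pt "150 0 0 0 0" --pt "150 0 0 -50 0" --pt "150 0 0 -110 0" --pt "150 -60 0 -150 0"

```text
clock: 50.65
tool_pos: [0.5216, -0.3041, 0.2044]
eef_rot: [0.001, 0.936, -0.351, 0.003]
force: [-0.2, 0.1, -0.4]
width: 0.0352
```

Run:
```python
from h import *
env.read_camera("wrist");c=cam("wrist");P=pts(c);z=P[...,2]
d=np.hypot(P[...,0]-.5588,P[...,1]+.336)
m=(d<.03)&(z>.066)&(z<.08);print(m.sum(),env.get_obs()["tool_pos"])
if m.sum()>50: pr(P[m],"wing")
u,v=proj(c,(.575,-.345,.045));u,v=int(u),int(v);print(u,v);u0,v0=max(u-70,0),max(v-70,0);print(u0,v0);save(c,"reg3.png",(u0,v0,u0+140,v0+140),4)
np.savez("reg3",**c);c=cam("top");np.savez("top2",**c)
```

```text
503 [ 0.51933516 -0.30084681  0.20655964]
wing c [ 560.4 -336.3] size [11.7 39.1] long yaw 139.3 z [0.0711 0.0733 0.0747] 503
312 116
242 46
```

View pics/reg3.png

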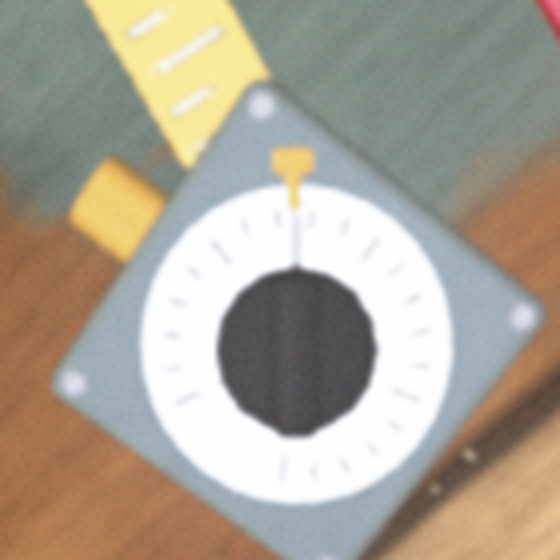

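The pointer now meets the brass mark at crop (295,207). I check the tin, pad and cover numerically, then hand in.

Run:
```python
from h import *
c=dict(np.load("top2.npz"));P=pts(c);z=P[...,2]
def n(x,y,r,a,b,t):
    m=(np.hypot(P[...,0]-x,P[...,1]-y)<r)&(z>a)&(z<b); pr(P[m],t) if m.sum()>30 else print(t,m.sum())
n(.398,.170,.06,.03,.045,"tin (was 398,170.2)");n(.647,.196,.06,.025,.04,"pad (was 647,196)")
n(.605,-.035,.14,.081,.091,"cover top");n(.605,-.035,.055,.11,.13,"handle")
env.read_camera("top");o=env.get_obs();print(o["force"].round(1),np.abs(o["qvel"]).max().round(4),o["clock"])
env.close_job()
```

```text
tin (was 398,170.2) c [396.9 173.9] size [65.6 58.2] long yaw 18.1 z [0.0323 0.0366 0.04  ] 387
pad (was 647,196) c [646.7 195.9] size [51.7 74.2] long yaw 118.2 z [0.0281 0.0328 0.0369] 401
cover top c [604.6 -34. ] size [203.6 125.4] long yaw 88.3 z [0.082  0.0853 0.0891] 2291
handle c [604.1 -33.7] size [86.6 15.1] long yaw 88.5 z [0.1138 0.1184 0.1221] 165
[ 0.2 -0.2 -0.6] 0.0546 50.85
the job is handed in; nothing more can be done
```

The job is handed in at 50.9 s of robot time. All three reed blocks are in bays and the cover is on its dowels. The screws were tightened crosswise in two rounds: c, a, d, b to about half way, then b, d, a, c to their stops. Last, the dial was turned about 40° to the brass mark.

**What the last checks showed:**
- **Cover:** the top measures z = 0.085 m and the long-axis yaw is about 88.5°, against 88.9° for the chest. It looked flat and in place.
- **Screws:** all four wings read between 90° and 93°, which is about 1.50–1.55 rad. The one reading above 1.5 rad is measurement error or slight give at the stop.
- **Dial:** the pointer meets the set mark in the last close-up.
- **Bystanders:** the pad reads within 0.5 mm of its start. The tin reads about 4 mm away, but part of it was hidden in that view and I never touched it.

**What disagreed or could not be rechecked:**
- **One block off centre:** the block in the -y bay was found shifted about 4 mm along the bay, 6 mm across it and turned 4°, after I had put it down. That was within tolerance, so I left it. It was not checked again once the cover was on.
- **Camera offset:** the top and wrist cameras differed by about 4 mm in y. I went by the wrist camera, and the contacts when gripping agreed with it.

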